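# Hold the sample block in the corner of the reading stage

### The job

Pick up the aluminium sample block with two wells and press it into the corner of the reading stage so the side sensor can take its reading: standing upright and flat on the plate, one long side flush against the long fence and one end flush against the short fence, touching both at once. Finish while still holding the block there with the gripper, firmly pushed against both fences; do not let go. Leave the one-well block, the jars and the other things where they are.

Things in the scene. Friction and masses are not known exactly. Their poses are not given: they have to be found in the camera images.
- block_center (a point): Centre (half-way up) of the loose aluminium sample block with TWO round wells in its top: 64 mm long (its x axis), 44 mm wide (its y axis), 60 mm tall (z up), about 0.4 kg. The wells are 19 mm across, 45 mm deep, 15 mm either side of the centre along x. Starts upright on the bench. Turning it half round makes no difference. Grip it across the 44 mm width.
- block: The same two-well block; origin at the centre of its underside, 30 mm below block_center, same axes.
- spare_center (a point): Centre (half-way up) of the other loose aluminium block, with ONE 31 mm well in its top: 50 x 50 mm, 60 mm tall. A bystander: leave it alone.
- stage: Reading stage fixed to the bench: smooth (friction about 0.25) dark steel plate 170 mm (x) by 150 mm (y), 10 mm thick, origin at the centre of its underside. Two low rigid fences meet at a right angle, inner faces at stage x = +55 mm (short) and y = +45 mm (long). A black sensor, as low as they, stands outside. Seated in the corner, the block's centre is at stage x +23, y +23, z +40 mm.
- corner (a point): The inner corner where the two fences' inner faces meet, at the level of the plate's top (10 mm above the bench); axes as the stage: its -x and -y sides are the free area of the plate. Bearing down hard on the plate makes friction that can keep a block from reaching the fences.
- fence_long: Long fence, rigid bar 154 mm along stage x, 14 mm thick, standing 20 mm above the plate; origin at the centre of its underside. Its inner face looks to stage -y.
- fence_short: Short fence, rigid bar 70 mm along stage y, 14 mm thick, standing 20 mm above the plate; origin at the centre of its underside. Its inner face looks to stage -x.
- jar_a: Clear sample jar with a white lid, 52 mm across, 66 mm tall, standing on the bench; origin at the centre of its underside. A bystander: leave it alone.
- jar_b: Clear sample jar with a white lid, 52 mm across, 66 mm tall, standing on the bench; origin at the centre of its underside. A bystander: leave it alone.
- jar_c: Clear sample jar with a white lid, 52 mm across, 66 mm tall, standing on the bench; origin at the centre of its underside. A bystander: leave it alone.
- beaker: Small glass beaker, 66 mm across, 85 mm tall; origin at the centre of its underside. A bystander: leave it alone.
- spatula: Lab spatula with a black handle, lying flat, 170 mm long along its x. A bystander: leave it alone.
- jar_lid: White jar lid lying on the bench, 48 mm across, 13 mm tall. A bystander: leave it alone.
Things that resemble listed ones, but are neither listed nor needed, are in the scene too. What is shaped like the block but pink or turquoise is not meant.

How it is judged:
By the outcome, as a careful person would: the job done as asked, in the order asked, and still so for the second after the job is handed in, while the arm keeps its last pose, push and grip.
It also fails if it takes over 48 s, if anything falls off the work surface, if the arm or the gripper's body presses on something with over 40 N, if the wrist force passes 120 N, or if a joint passes its speed limit or range.

### The arm

A 6-joint arm with a two-finger parallel gripper is mounted at the origin on the work surface. World frame = base frame: x ahead of the robot, y to its left, z up, the work surface at z = 0. Lengths are in mm, angles in rad, forces in N, time in s.
With the tool pointing down it reaches from about 375 to 925 mm from the base axis. Payload 5.7 kg.
Tool frame: the origin (TCP) lies between the finger pads; the fingertips stand 17 mm ahead of it and the grasp point (between the pads) lies 2 mm behind it; x points along the fingers, y is the direction in which the jaws open and shut, and the axes are right-handed (so a half turn about x gives the same grasp; the last joint's range is limited). The gripper opens to 88 mm and grips with 3 to 60 N. Pads are 20 mm wide; open, the fingers measure 115 mm over their backs; the gripper's body (75 mm by 178 mm) begins 61 mm behind the grasp point.
Start: joints at [-1.323, 0.359, 1.51, -0, 1.272, -0.115], TCP at [212.919, -560.919, 239.623] pointing down, gripper open.
Joint ranges: [-2.97, 2.97], [-1.01, 2.36], [0.21, 2.38], [-0.96, 4.11], [0.2, 2.71], [-2.98, 2.98]. Speed limits (rad/s): [2.39, 2.39, 3.14, 3.14, 3.14, 3.14].

### API

Orientations are given as a unit quaternion [w, x, y, z].
In Python, from plant import ctrl gives the robot as it stands.
- The arm moves only by the tool send_rows, never from a script. Its argument "motion" is a list of rows, each a list of 5 numbers: the opening, from 0 (shut) to 1 (fully open), then the shift along the tool's x, y, z in mm, then the turn about the tool's x in rad. In form: [[claw, dx, dy, dz, spin], ...]. A call has 1 to 5 rows; each row is the pose to reach, as a shift and turn from the pose measured when the call began, along the tool's axes at that moment; what a row does not reach only later rows make up. A row lasts 1/12 s, in which the tool goes at most 41.7 mm and 7.16 degrees, less where a joint would pass 70% of its speed; a pose out of reach is approached as far as the arm can. A call with a gripper value outside its range is refused whole. The fingers move at their own pace and stop on an object; "newtons" is the grip in N (left out, the last holds). Time passes only in rows, so rows that repeat a pose let the fingers close. It gives the time, the measured TCP pose, the force and the opening at its end, in the units of the state.
- ctrl.get_state(): the state, without advancing time (a new reading comes with each control period).
- ctrl.grab_frame(name): name is "scene" or "side" or "wrist"; returns (picture, depth): 400x640x3 uint8, blue, green, red; 400x640 float32, mm along the optical axis (not along the pixel's ray), 0 where there is no reading.
- ctrl.camera_model(name): a dict with "fx", "fy", "cx", "cy" (pixels), "R" (3x3) and "t" (3): a world point X has camera coordinates R X + t; the wrist camera has in their place "hand_eye" (4x4, takes a point from camera to tool coordinates, whose origin is the TCP and whose axes are the tool frame's). Camera axes: x right, y down, z forward; pixel columns grow to the right and rows downward; lengths in mm; the calibration is good to about 2 mm. A picture is of the moment at which its call begins: read the wrist's pose just before it. camera_model takes no time and is no camera call.
- ctrl.close_job(): hands the job in, once; it reports no verdict.
The state is a dict: "clock": time; "joint_positions": joint angles; "qd": joint speeds; "tau": joint torques, N m; "eef_pos": TCP position; "orientation": TCP orientation; "ft_force": force on the tool from outside, world axes, zero at the start; "ft_torque": the same for the moment, N m; "opening": finger opening in mm.
Only numpy, scipy, OpenCV 4.12 (cv2) and the standard library are available. Lean on these libraries where they do the work, as an engineer would, in place of code of your own. Each camera call takes 0.05 s, during which the arm holds its last target.

## Working session

There is one attempt and no reset: what is moved stays moved. The work goes in short steps, Python scripts to look and compute and a tool call to move; the robot and the scene stay as the last step left them, time stands still between calls to the robot, and variables do not carry over. Pictures are saved under pics/ and viewed, and the job is handed in when it is done.

Besides the shell and the picture viewer there is one more tool, called after ">>>" as a command line: name --pt "numbers of a row" for each row, then --argument value for the rest. send_rows: Moves the arm, as the interface text tells. Its arguments: {"type":"object","properties":{"motion":{"type":"array","items":{"type":"array","items":{"type":"number"}}},"newtons":{"type":"number"}},"required":["motion"]}

```bash
mkdir -p pics; ls
cat > h.py <<'E'
import numpy as np, cv2
from plant import ctrl
from scipy.spatial.transform import Rotation as Ro
def cam(n,st=None):
    m=ctrl.camera_model(n); K=np.array([[m['fx'],0,m['cx']],[0,m['fy'],m['cy']],[0,0,1.]])
    if 'R' in m: return K,np.array(m['R']),np.array(m['t'])
    q=st['orientation']; T=np.eye(4);T[:3,:3]=Ro.from_quat([q[1],q[2],q[3],q[0]]).as_matrix();T[:3,3]=st['eef_pos']
    W=np.linalg.inv(T@np.array(m['hand_eye'])); return K,W[:3,:3],W[:3,3]
def ray(c,px,z):
    K,R,t=c; px=np.atleast_2d(px).astype(float)
    d=(R.T@np.linalg.inv(K)@np.c_[px,np.ones(len(px))].T).T; o=-R.T@t
    return o+d*((z-o[2])/d[:,2])[:,None]
def proj(c,X):
    K,R,t=c; p=(K@(R@np.atleast_2d(X).T+t[:,None])).T; return p[:,:2]/p[:,2:]
E
python3 - <<'E'
from h import *
st=ctrl.get_state(); print({k:np.round(v,3).tolist() for k,v in st.items()})
for n in ['scene','side','wrist']:
    im,d=ctrl.grab_frame(n); cv2.imwrite(f'pics/{n}0.png',im); np.savez(f'{n}0.npz',im=im,d=d)
    c=cam(n,st); print(n,np.round(-c[1].T@c[2]), np.round(c[1][2],2),c[0][0,0])
E
```

```text
pics
{'clock': 0.0, 'joint_positions': [-1.323, 0.36, 1.511, -0.0, 1.272, -0.115], 'qd': [-0.001, -0.002, -0.001, -0.001, -0.0, -0.0], 'tau': [0.0, -51.537, -27.072, 0.067, 0.035, -0.0], 'eef_pos': [212.76, -560.314, 238.813], 'orientation': [-0.127, -0.695, -0.128, 0.696], 'ft_force': [0.681, -0.227, -0.107], 'ft_torque': [-0.035, -0.007, 0.04], 'opening': 87.48}
scene [1146.  779. 1008.] [-0.44 -0.56 -0.7 ] 520.3493927631398
side [ 410. -866.  597.] [ 0.13  0.84 -0.52] 393.1316232705558
wrist [ 284. -534.  384.] [-0.26 -0.1  -0.96] 312.489284554857
```

View pics/scene0.png

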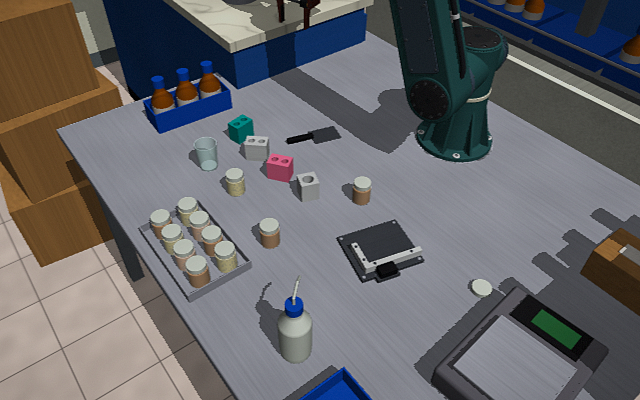

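View pics/side0.png

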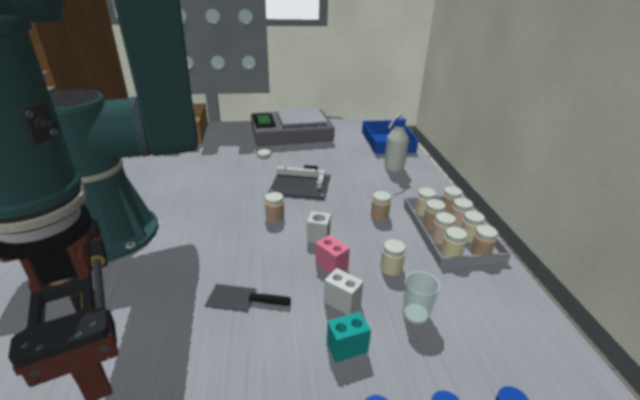

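View pics/wrist0.png

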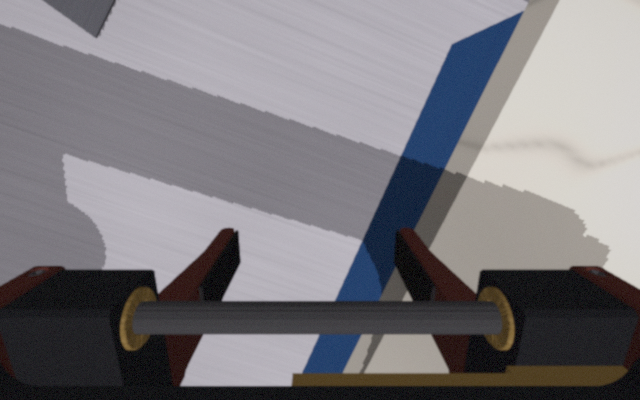

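The scene view shows the silver two-well block at (257,147), between the turquoise block (240,128) and the pink one (280,167). The one-well block is at (308,186) and the stage at (382,250). In the side view the block is at (343,290). I'll zoom in next.

Run:
```python
from h import *
s=np.load('scene0.npz')['im']; w=np.load('side0.npz')['im']
cv2.imwrite('pics/z1.png',cv2.resize(s[110:210,220:340],None,fx=6,fy=6,interpolation=cv2.INTER_CUBIC)[:600])
cv2.imwrite('pics/z2.png',cv2.resize(s[210:290,325:435],None,fx=7,fy=7,interpolation=cv2.INTER_CUBIC))
cv2.imwrite('pics/z3.png',cv2.resize(w[225:325,300:400],None,fx=6,fy=6,interpolation=cv2.INTER_CUBIC))
```

```text
(no output)
```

View pics/z1.png

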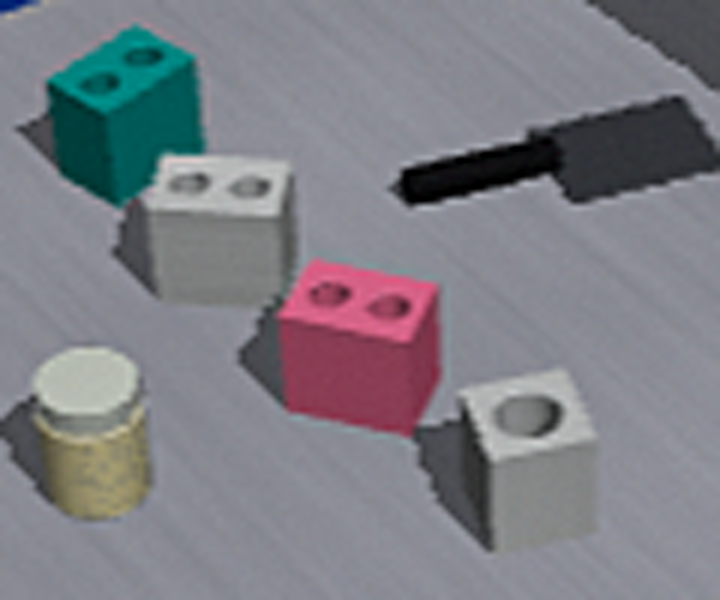

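View pics/z2.png

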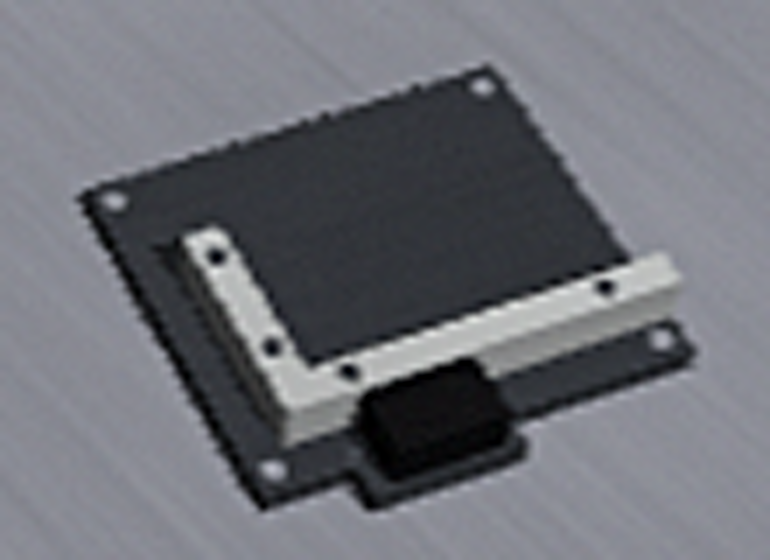

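View pics/z3.png

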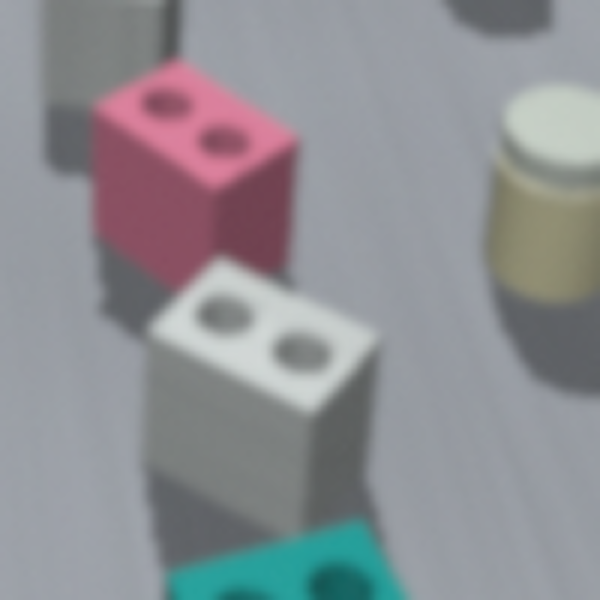

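```bash
cat >> h.py <<'E'
def unz(p,s,o): return (np.array(p,float)+.5)/s-.5+np.array(o)
E
python3 - <<'E'
from h import *
cs=cam('scene'); cd=cam('side')
def rep(name,P):
    c=P.mean(0); e=np.diff(np.vstack([P,P[:1]]),axis=0)
    print(name,c.round(1),'len',np.linalg.norm(e,axis=1).round(1),'ang',np.degrees(np.arctan2(e[:,1],e[:,0])).round(1))
rep('blk scene',ray(cs,unz([(163,155),(292,160),(278,214),(150,208)],6,(220,110)),60))
rep('wells scene',ray(cs,unz([(190,183),(250,187)],6,(220,110)),60))
rep('blk side',ray(cd,unz([(148,333),(222,256),(380,335),(308,414)],6,(300,225)),60))
rep('wells side',ray(cd,unz([(226,314),(303,353)],6,(300,225)),60))
rep('turq scene',ray(cs,unz([(136,26),(196,64),(110,115),(48,83)],6,(220,110)),60))
rep('pink scene',ray(cs,unz([(310,260),(440,287),(412,342),(280,315)],6,(220,110)),60))
rep('pink side',ray(cd,unz([(93,105),(180,60),(300,137),(212,190)],6,(300,225)),60))
rep('jar scene',ray(cs,unz([(87,380)],6,(220,110)),66))
rep('spare scene',ray(cs,unz([(458,391),(565,369),(598,436),(492,460)],6,(220,110)),60))
rep('plate scene',ray(cs,unz([(78,192),(490,65),(697,357),(265,512)],7,(325,210)),10))
# holes in fence tops etc
rep('fence outer: short end, corner, long end',ray(cs,unz([(178,238),(287,405),(685,283)],7,(325,210)),30))
rep('fence inner top: short, corner, long',ray(cs,unz([(222,222),(310,365),(668,252)],7,(325,210)),30))
# depth check
d=np.load('scene0.npz')['d']
E
```

```text
blk scene [ 544.3 -292.6   60. ] len [64.2 42.9 62.6 42.1] ang [ 139.4   47.3  -41.3 -130.5]
wells scene [ 545.1 -292.1   60. ] len [29.8 29.8] ang [136.9 -43.1]
blk side [ 543.1 -297.8   60. ] len [46.4 63.3 44.9 61.7] ang [  48.8  -44.3 -133.2  137. ]
wells side [ 543.2 -298.    60. ] len [30.3 30.3] ang [-43.8 136.2]
turq scene [ 534. -401.   60.] len [47.6 58.8 43.6 63.9] ang [  98.4   10.6  -75.3 -165.7]
pink scene [ 540.  -178.3   60. ] len [65.6 41.5 65.2 42.1] ang [ 125.2   36.3  -54.2 -143.2]
pink side [ 538.4 -184.1   60. ] len [44.  63.2 45.6 64.5] ang [  33.9  -54.6 -144.5  124. ]
jar scene [ 674.5 -200.8   66. ] len [0.] ang [0.]
spare scene [524.2 -67.3  60. ] len [51.1 47.9 49.9 48.9] ang [ 160.2   70.9  -18.6 -107.7]
plate scene [505.  206.4  10. ] len [170.2 152.1 169.7 155.2] ang [ 164.9   74.9  -14.  -104.9]
fence outer: short end, corner, long end [527.7 229.2  30. ] len [ 81.6 153.  177.8] ang [ 76.9 163.4 -43.9]
fence inner top: short, corner, long [514.2 223.1  30. ] len [ 69.9 139.8 157.3] ang [ 75.  164.1 -42.3]
```

```bash
cat >> h.py <<'E'
def tool(st):
    q=st['orientation']; return Ro.from_quat([q[1],q[2],q[3],q[0]]).as_matrix()
def go(st,X,yaw=None):
    "world target TCP X -> tool shift; yaw=desired deg of tool y (mod 360)"
    T=tool(st); d=T.T@(np.array(X,float)-st['eef_pos']); ya=np.degrees(np.arctan2(T[1,1],T[0,1]))
    print('yaw now',round(ya,2),'tilt x',T[:,0].round(4),'shift',d.round(1),end=' ')
    if yaw is not None:
        for y in (yaw,yaw+180):
            e=(y-ya+180)%360-180; print('yaw to',y,'spin rad',round(-np.radians(e),4),end=' | ')  # tool x down: spin>0 = yaw decreasing
    print()
E
python3 - <<'E'
from h import *
st=ctrl.get_state(); print(tool(st).round(3)); print(np.array(ctrl.camera_model('wrist')['hand_eye']).round(2))
go(st,[544,-295,239],47)
s=np.load('scene0.npz')['im']; w=np.load('side0.npz')['im']
cv2.imwrite('pics/z4.png',cv2.resize(w[155:205,260:340],None,fx=9,fy=9,interpolation=cv2.INTER_CUBIC))
E
```

```text
[[-0.     0.355 -0.935]
 [ 0.001 -0.935 -0.355]
 [-1.    -0.001 -0.   ]]
[[-0.0000e+00 -2.8000e-01  9.6000e-01 -1.4546e+02]
 [ 1.0000e+00 -0.0000e+00  0.0000e+00 -8.0000e-02]
 [ 0.0000e+00  9.6000e-01  2.8000e-01 -7.5730e+01]
 [ 0.0000e+00  0.0000e+00  0.0000e+00  1.0000e+00]]
yaw now -69.21 tilt x [-3.0e-04  1.4e-03 -1.0e+00] shift [ 2.000e-01 -1.306e+02 -4.038e+02] yaw to 47 spin rad -2.0283 | yaw to 227 spin rad 1.1133 |
```

View pics/z4.png

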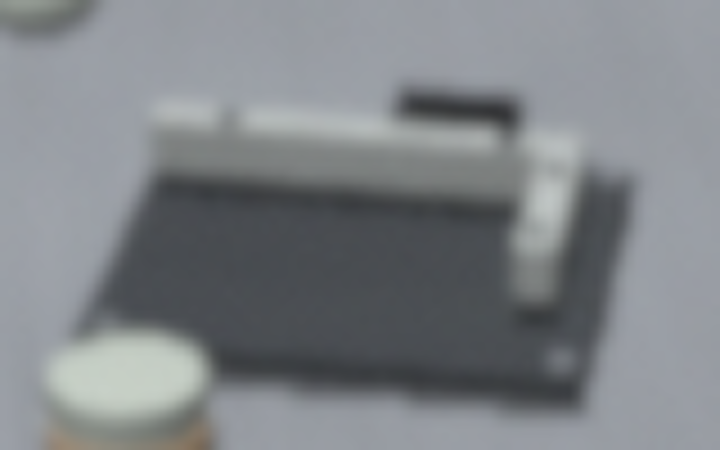

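>>> send_rows --pt "1 0 -131 -404 1.113" --pt "1 0 -131 -404 1.113" --pt "1 0 -131 -404 1.113" --pt "1 0 -131 -404 1.113" --pt "1 0 -131 -404 1.113"

```text
clock: 0.57
eef_pos: [367.1, -436.6, 239.2]
orientation: [0.082, -0.702, 0.082, 0.703]
ft_force: [0.6, -0.3, -0.8]
opening: 87.8
```

Run:
```python
from h import *
st=ctrl.get_state(); print(st['eef_pos'],st['clock']); go(st,[544,-295,239],-133)
```

```text
[ 367.09230291 -436.64756698  239.21315622] 0.5667
yaw now -103.32 tilt x [-6.0e-04  1.2e-03 -1.0e+00] shift [   0.3 -178.6 -139.5] yaw to -133 spin rad 0.5181 | yaw to 47 spin rad -2.6235 |
```

>>> send_rows --pt "1 0 -179 -140 0.518" --pt "1 0 -179 -140 0.518" --pt "1 0 -179 -140 0.518" --pt "1 0 -179 -140 0.518" --pt "1 0 -179 -140 0.518"

```text
clock: 0.98
eef_pos: [520.4, -313.7, 239.1]
orientation: [0.261, -0.657, 0.261, 0.658]
ft_force: [0.2, -1.4, -0.4]
opening: 88.0
```

>>> send_rows --pt "1 0 -14 -10 0.02" --pt "1 0 -14 -10 0.02"

```text
clock: 1.15
eef_pos: [540.8, -308.1, 238.8]
orientation: [0.267, -0.655, 0.266, 0.655]
ft_force: [0.5, 0.4, 0.2]
opening: 87.6
```

Run:
```python
from h import *
st=ctrl.get_state(); print(st['eef_pos'],st['clock']); go(st,[544,-295,239],-133)
im,d=ctrl.grab_frame('wrist'); cv2.imwrite('pics/w1.png',im)
import pickle; pickle.dump((st,im,d),open('w1.pkl','wb'))
c=cam('wrist',st); print(proj(c,[544,-295,60]))
```

```text
[ 540.77831397 -308.073317    238.80758906] 1.15
yaw now -134.34 tilt x [ 6.0e-04  1.6e-03 -1.0e+00] shift [ -0.2 -11.6   6.8] yaw to -133 spin rad -0.0234 | yaw to 47 spin rad 3.1182 | 
[[305.83116047 186.45743194]]
```

View pics/w1.png

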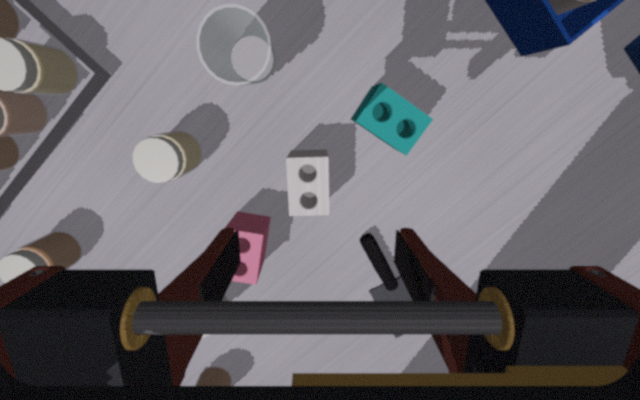

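The wrist view shows the block's top face spanning (287–329, 157–215), with wells at (308,173) and (309,200). I'll fit the top face and wells numerically.

```bash
cat > fit.py <<'E'
from h import *
def fit(st,im,roi,z=60,thr=185,name='m.png'):
    c=cam('wrist',st); x0,y0,x1,y1=roi
    g=cv2.cvtColor(im,cv2.COLOR_BGR2GRAY)[y0:y1,x0:x1]; m=(g>thr).astype(np.uint8)
    cs,_=cv2.findContours(m,cv2.RETR_EXTERNAL,cv2.CHAIN_APPROX_NONE); k=max(cs,key=cv2.contourArea).reshape(-1,2)+[x0,y0]
    P=ray(c,k,z)[:,:2].astype(np.float32); r=cv2.minAreaRect(P); B=cv2.boxPoints(r)
    print('top rect',np.round(r[0],1),np.round(r[1],1),round(r[2],2), 'mean bright',g[m>0].mean().round(),'px',len(k))
    cs,_=cv2.findContours(255*(1-m),cv2.RETR_CCOMP,cv2.CHAIN_APPROX_NONE)
    for q in cs:
        a=cv2.contourArea(q)
        if 30<a<400:
            (u,v),_,_=cv2.fitEllipse(q); print('well',(round(u+x0,1),round(v+y0,1)),ray(c,[(u+x0,v+y0)],z)[0].round(1),a)
    return B
E
python3 - <<'E'
from fit import *; import pickle
st,im,d=pickle.load(open('w1.pkl','rb'))
g=cv2.cvtColor(im,cv2.COLOR_BGR2GRAY); print(g[150:220:4,300],g[186,280:336:3])
fit(st,im,(280,140,340,222),thr=190)
cv2.imwrite('pics/w1z.png',cv2.resize(im[140:225,270:345],None,fx=7,fy=7,interpolation=cv2.INTER_CUBIC))
E
```

```text
[ 86  77 175 186 174  96  89 131 185 183 185 181 131 125 179 185 184 156] [157 159 159 187 189 186 184 185 187 192 188 188 188 191 185 189 166 104
 108]
top rect [ 530.9 -301.9] [ 2.2 10. ] 45.82 mean bright 191.0 px 19
```

View pics/w1z.png

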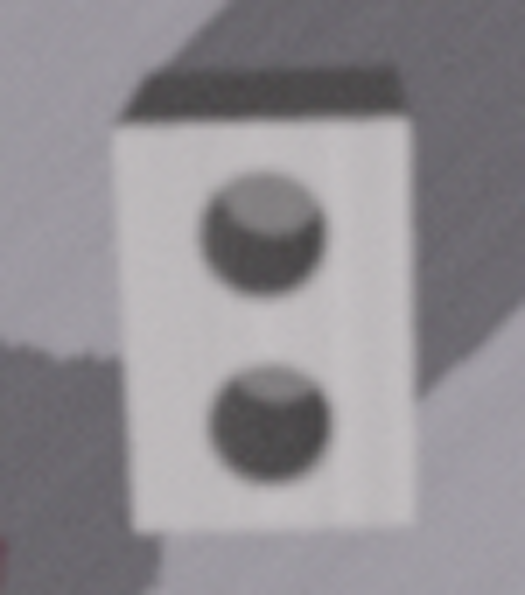

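Run:
```python
from fit import *; import pickle
st,im,d=pickle.load(open('w1.pkl','rb'))
im=cv2.GaussianBlur(im,(3,3),0)
B=fit(st,im,(280,140,340,222),thr=172); print(B.round(1))
c=cam('wrist',st)
P=ray(c,unz([(113,125),(413,117),(416,522),(133,530)],7,(270,140)),60); print('clicked',P.mean(0).round(1)); e=np.diff(np.vstack([P,P[:1]]),axis=0); print(np.linalg.norm(e,axis=1).round(1),np.degrees(np.arctan2(e[:,1],e[:,0])).round(1))
W=ray(c,unz([(264,235),(270,425)],7,(270,140)),60); print('wells',W.mean(0).round(1),np.degrees(np.arctan2(*(W[1]-W[0])[1::-1])))
go(st,[544,-295,60],-133)
```

```text
top rect [ 541.8 -295.8] [43.9 63.4] 48.82 mean bright 185.0 px 188
well (308.1, 200.3) [ 531.3 -285.8   60. ] 270.0
well (307.1, 173.2) [ 553.3 -306.1   60. ] 293.0
[[ 503.5 -291.5]
 [ 551.2 -333.2]
 [ 580.1 -300.2]
 [ 532.4 -258.4]]
clicked [ 542.3 -296.6   60. ]
[44.7 63.8 44.5 63.9] [-132.8  136.7   47.4  -43.1]
wells [ 542.3 -296.1   60. ] 136.94535105402807
yaw now -134.34 tilt x [ 6.0e-04  1.6e-03 -1.0e+00] shift [178.8 -11.3   6.7] yaw to -133 spin rad -0.0234 | yaw to 47 spin rad 3.1182 |
```

Run:
```python
from h import *
st=ctrl.get_state(); go(st,[542.3,-296.2,120],-133)
```

```text
yaw now -134.3 tilt x [-0.0013  0.0012 -1.    ] shift [118.7 -11.8   6.3] yaw to -133 spin rad -0.0228 | yaw to 47 spin rad 3.1188 |
```

>>> send_rows --pt "1 30 -12 6 -0.023" --pt "1 70 -12 6 -0.023" --pt "1 105 -12 6 -0.023" --pt "1 119 -12 6 -0.023" --pt "1 119 -12 6 -0.023"

```text
clock: 1.62
eef_pos: [538.3, -295.1, 115.4]
orientation: [0.26, -0.654, 0.258, 0.662]
ft_force: [-0.5, 0.6, 0.9]
opening: 87.9
```

Run:
```python
from fit import *
st=ctrl.get_state(); print(st['eef_pos'],st['opening'],st['ft_force']); go(st,[542.3,-296.2,42],-133)
im,d=ctrl.grab_frame('wrist'); cv2.imwrite('pics/w2.png',im)
print(proj(cam('wrist',st),[542.3,-296.2,60]))
fit(st,cv2.GaussianBlur(im,(3,3),0),(240,130,400,330),thr=172)
```

```text
[ 538.34435011 -295.1214617   115.36967291] 87.88440597094612 [-0.46119697  0.56163834  0.86167517]
yaw now -133.01 tilt x [-0.009   0.006  -0.9999] shift [73.3 -2.  -4.4] yaw to -133 spin rad -0.0002 | yaw to 47 spin rad 3.1414 | 
[[313.23512579 215.69916133]]
top rect [ 540.1 -295. ] [45.  61.3] 47.66 mean bright 194.0 px 289
```

View pics/w2.png

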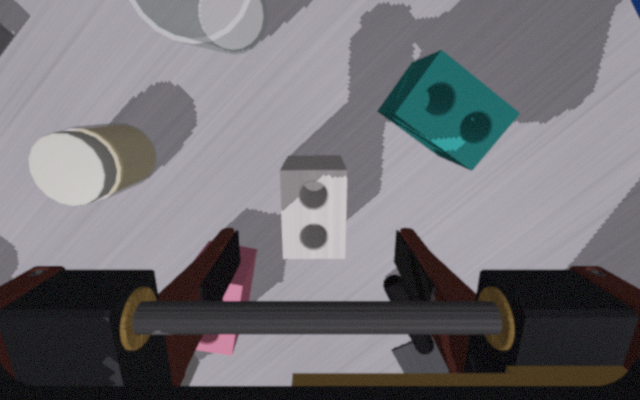

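The block sits between the fingers, with its wells at (313,194) and (313,236). The arm is still settling, so I'll hold briefly.

>>> send_rows --pt "1 10 -2 -4 0" --pt "1 20 -2 -4 0" --pt "1 20 -2 -4 0" --pt "1 20 -2 -4 0" --pt "1 20 -2 -4 0"

```text
clock: 2.08
eef_pos: [544.4, -297.6, 98.3]
orientation: [0.26, -0.656, 0.259, 0.66]
ft_force: [0.3, -0.5, 0.5]
opening: 88.0
```

Run:
```python
from fit import *
st=ctrl.get_state(); print(st['eef_pos'],st['opening'],st['ft_force'],np.round(st['qd'],3)); go(st,[542.3,-296.2,42],-133)
im,d=ctrl.grab_frame('wrist'); cv2.imwrite('pics/w3.png',im)
fit(st,cv2.GaussianBlur(im,(3,3),0),(240,130,400,300),thr=172)
```

```text
[ 544.44026239 -297.61255454   98.2968418 ] 88.0359503150457 [ 0.29961901 -0.45167946  0.52944907] [ 0.003 -0.004 -0.002  0.002 -0.002  0.   ]
yaw now -133.02 tilt x [-0.005   0.0033 -1.    ] shift [56.3  0.4  2.2] yaw to -133 spin rad -0.0003 | yaw to 47 spin rad 3.1413 | 
top rect [ 539.5 -295. ] [46.6 60.7] 48.32 mean bright 195.0 px 341
well (391.1, 277.2) [ 486.3 -311.3   60. ] 36.5
well (393.6, 194.5) [ 529.5 -348.5   60. ] 31.5
```

View pics/w3.png

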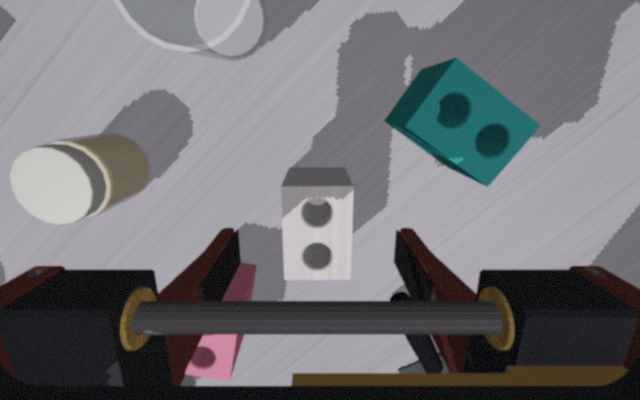

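Run:
```python
from fit import *
st=ctrl.get_state(); c=cam('wrist',st)
W=ray(c,[(316.5,212),(317,256)],60); print(W.round(1),W.mean(0)); 
P=ray(c,[(282,186),(353,186),(351,279),(284,279)],60);print(P.mean(0), np.linalg.norm(np.diff(P,axis=0),axis=1))
go(st,[542.5,-296.2,42],-133)
```

```text
[[ 553.5 -306.3   60. ]
 [ 531.2 -285.9   60. ]] [ 542.3653678  -296.13081069   60.        ]
[ 541.97210112 -296.41351816   60.        ] [43.0393982  63.75699761 44.47703644]
yaw now -133.02 tilt x [-0.0048  0.0032 -1.    ] shift [56.4  0.3  2.1] yaw to -133 spin rad -0.0003 | yaw to 47 spin rad 3.1413 |
```

>>> send_rows --pt "1 20 0 2 0" --pt "1 40 0 2 0" --pt "1 56 0 2 0" --pt "1 56 0 2 0" --pt "1 56 0 2 0" --newtons 30

```text
clock: 2.55
eef_pos: [542.5, -295.8, 42.3]
orientation: [0.26, -0.656, 0.259, 0.66]
ft_force: [0.0, -0.7, 1.1]
opening: 87.7
```

>>> send_rows --pt "1 0 0 0 0" --pt "1 0 0 0 0"

```text
clock: 2.72
eef_pos: [543.5, -296.4, 43.7]
orientation: [0.259, -0.656, 0.259, 0.659]
ft_force: [0.5, -0.1, 0.9]
opening: 87.8
```

Run:
```python
from fit import *
st=ctrl.get_state(); print(st['eef_pos'],st['opening'],st['ft_force'],np.round(st['qd'],3)); go(st,[542.5,-296.2,42],-133)
```

```text
[ 543.50600899 -296.36661863   43.73803017] 87.7917421961133 [ 0.53014514 -0.11076906  0.92731931] [ 0.    -0.004  0.    -0.001 -0.003  0.   ]
yaw now -133.0 tilt x [-0.0038  0.0025 -1.    ] shift [1.7 0.6 0.8] yaw to -133 spin rad 0.0 | yaw to 47 spin rad -3.1416 |
```

>>> send_rows --pt "1 2 0.5 1 0" --pt "0.4 2 0.5 1 0" --pt "0.4 2 0.5 1 0" --pt "0.4 2 0.5 1 0" --pt "0.4 2 0.5 1 0" --newtons 45

```text
clock: 3.13
eef_pos: [542.5, -296.1, 41.9]
orientation: [0.259, -0.656, 0.259, 0.659]
ft_force: [-0.3, -0.1, -0.5]
opening: 64.6
```

>>> send_rows --pt "0.4 0 0 0 0" --pt "0.4 0 0 0 0"

```text
clock: 3.3
eef_pos: [542.5, -296.1, 42.0]
orientation: [0.259, -0.656, 0.259, 0.659]
ft_force: [0.4, 0.2, -0.1]
opening: 51.2
```

>>> send_rows --pt "0.3 0 0 0 0" --pt "0.3 0 0 0 0" --pt "0.3 0 0 0 0" --pt "0.3 0 0 0 0" --newtons 50

```text
clock: 3.63
eef_pos: [542.5, -296.1, 41.9]
orientation: [0.259, -0.656, 0.259, 0.659]
ft_force: [-0.4, -0.7, 0.2]
opening: 43.8
```

Run:
```python
from fit import *
st=ctrl.get_state(); print(st['clock'],st['eef_pos'],st['opening'],st['ft_force'],np.round(st['qd'],3)); go(st,[542.5,-296.2,42],-133)
im,d=ctrl.grab_frame('wrist'); cv2.imwrite('pics/w4.png',im)
```

```text
3.6333 [ 542.49758081 -296.07844426   41.94176113] 43.76001264366023 [-0.43280566 -0.67234788  0.20385505] [ 0.001 -0.     0.001 -0.    -0.001 -0.   ]
yaw now -133.0 tilt x [-0.0036  0.0024 -1.    ] shift [-0.1  0.1 -0.1] yaw to -133 spin rad -0.0 | yaw to 47 spin rad 3.1416 |
```

View pics/w4.png

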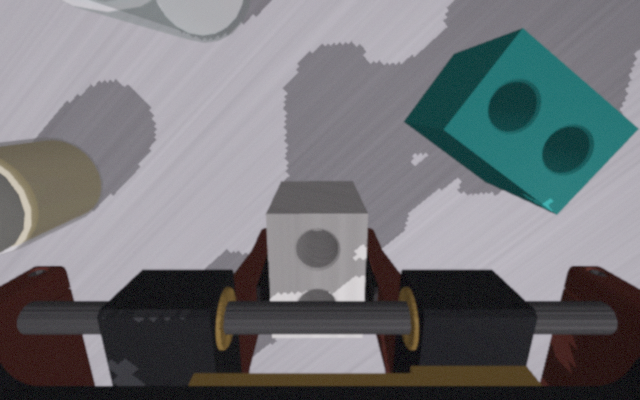

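The block is held at 43.8 mm opening, with its well visible at (318,247) between the pads. Lifting now.

>>> send_rows --pt "0.3 -5 0 0 0" --pt "0.3 -25 0 0 0" --pt "0.3 -55 0 0 0" --pt "0.3 -90 0 0 0" --pt "0.3 -120 0 0 0" --newtons 55

```text
clock: 4.1
eef_pos: [542.4, -296.0, 163.2]
orientation: [0.26, -0.656, 0.259, 0.66]
ft_force: [1.0, -0.3, -3.8]
opening: 43.7
```

>>> send_rows --pt "0.3 -10 0 0 0" --pt "0.3 -10 0 0 0" --pt "0.3 -10 0 0 0"

```text
clock: 4.35
eef_pos: [541.9, -295.7, 172.5]
orientation: [0.26, -0.656, 0.259, 0.66]
ft_force: [-0.4, 0.3, -4.3]
opening: 44.0
```

Run:
```python
from fit import *
st=ctrl.get_state(); print(st['clock'],st['eef_pos'],st['opening'],st['ft_force'],np.round(st['qd'],3)); go(st,[490,180,180],-105.5)
im,d=ctrl.grab_frame('wrist'); cv2.imwrite('pics/w5.png',im)
cs=cam('scene'); P=ray(cs,unz([(178,238),(287,405),(685,283)],7,(325,210)),30); print(P.round(1))
P=ray(cs,unz([(222,222),(310,365),(668,252)],7,(325,210)),30);print(P.round(1))
```

```text
4.35 [ 541.92537473 -295.7318832   172.5079048 ] 43.95224665859498 [-0.38214389  0.28594195 -4.30033472] [-0.001  0.031  0.034  0.    -0.001  0.002]
yaw now -133.0 tilt x [-0.0052  0.0034 -1.    ] shift [  -5.6 -312.5  362.5] yaw to -105.5 spin rad -0.48 | yaw to 74.5 spin rad 2.6616 | 
[[564.3 161.7  30. ]
 [582.7 241.2  30. ]
 [436.1 284.8  30. ]]
[[547.  165.4  30. ]
 [565.  232.9  30. ]
 [430.6 271.2  30. ]]
```

View pics/w5.png

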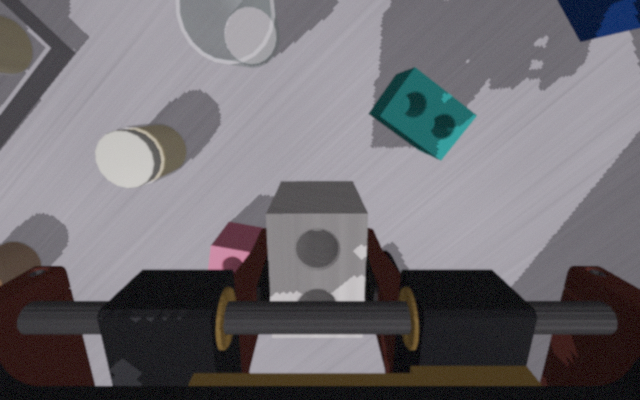

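The block is unchanged in the grip, with the well still at (318,247). Now the transit to the stage.

>>> send_rows --pt "0.3 0 -15 20 -0.02" --pt "0.3 0 -42 50 -0.06" --pt "0.3 0 -69 80 -0.11" --pt "0.3 0 -96 111 -0.15" --pt "0.3 0 -123 142 -0.19"

```text
clock: 4.82
eef_pos: [518.9, -106.3, 169.6]
orientation: [0.196, -0.675, 0.194, 0.684]
ft_force: [0.4, -0.2, -3.2]
opening: 44.0
```

Run:
```python
from fit import *
st=ctrl.get_state(); print(st['clock'],st['eef_pos'],st['opening'],st['ft_force']); go(st,[478,200,175],-105.5)
```

```text
4.8167 [ 518.86729475 -106.29443767  169.61761617] 44.0177177576941 [ 0.37212401 -0.15733417 -3.21822407]
yaw now -122.06 tilt x [-0.0121  0.0067 -0.9999] shift [  -2.8 -237.9  197.3] yaw to -105.5 spin rad -0.289 | yaw to 74.5 spin rad 2.8526 |
```

>>> send_rows --pt "0.3 -2 -35 29 -0.04" --pt "0.3 -2 -65 54 -0.08" --pt "0.3 -2 -92 76 -0.11" --pt "0.3 -2 -110 91 -0.13" --pt "0.3 -2 -118 98 -0.14"

```text
clock: 5.23
eef_pos: [495.4, 48.9, 170.5]
orientation: [0.147, -0.685, 0.145, 0.699]
ft_force: [-0.5, -0.6, -4.3]
opening: 43.8
```

>>> send_rows --pt "0.3 0 0 0 0" --pt "0.3 0 0 0 0"

```text
clock: 5.4
eef_pos: [493.9, 49.1, 168.8]
orientation: [0.147, -0.684, 0.144, 0.7]
ft_force: [0.1, 0.3, -4.8]
opening: 43.8
```

Run:
```python
from fit import *
st=ctrl.get_state(); print(st['clock'],st['eef_pos'],st['opening'],st['ft_force']); go(st,[478,200,175],-105.5)
```

```text
5.4 [493.86451102  49.06742433 168.82003268] 43.79827173302223 [ 0.0702065   0.2648663  -4.82682488]
yaw now -113.76 tilt x [-0.0216  0.0077 -0.9997] shift [  -4.7 -131.7   75.5] yaw to -105.5 spin rad -0.1442 | yaw to 74.5 spin rad 2.9974 |
```

>>> send_rows --pt "0.3 0 0 0 0" --pt "0.3 0 0 0 0" --pt "0.3 0 0 0 0"

```text
clock: 5.65
eef_pos: [494.0, 47.8, 168.4]
orientation: [0.147, -0.684, 0.145, 0.7]
ft_force: [-0.2, -0.8, -3.5]
opening: 43.2
```

Run:
```python
from fit import *
st=ctrl.get_state(); print(st['clock'],st['eef_pos'],st['joint_positions'],st['ft_force'],np.round(st['qd'],3)); go(st,[478,200,175],-105.5)
```

```text
5.65 [494.03333615  47.76117338 168.43448491] [-0.04761293  0.30394851  1.79969751  0.00729932  1.06042915  1.93623126] [-0.16187613 -0.77601113 -3.47814621] [ 0.003 -0.006 -0.004  0.002  0.002  0.001]
yaw now -113.87 tilt x [-0.0221  0.0074 -0.9997] shift [  -5.1 -132.7   76.4] yaw to -105.5 spin rad -0.1461 | yaw to 74.5 spin rad 2.9955 |
```

>>> send_rows --pt "0.3 -35 0 0 0" --pt "0.3 -35 0 0 0"

```text
clock: 5.82
eef_pos: [497.9, 46.2, 207.3]
orientation: [0.148, -0.686, 0.146, 0.698]
ft_force: [0.8, -0.0, -3.0]
opening: 43.6
```

Run:
```python
from fit import *
st=ctrl.get_state(); print(st['clock'],st['eef_pos'],np.round(st['qd'],3)); go(st,[478,200,175],-105.5)
```

```text
5.8167 [497.8900855   46.24858389 207.25574459] [ 0.003  0.024  0.032  0.004 -0.12   0.   ]
yaw now -113.97 tilt x [-0.0157  0.0069 -0.9999] shift [  33.6 -132.4   80.1] yaw to -105.5 spin rad -0.1479 | yaw to 74.5 spin rad 2.9937 |
```

>>> send_rows --pt "0.3 0 0 0 0" --pt "0.3 0 0 0 0" --pt "0.3 0 0 0 0"

```text
clock: 6.07
eef_pos: [497.6, 45.8, 206.7]
orientation: [0.148, -0.685, 0.146, 0.698]
ft_force: [-0.3, -0.0, -3.9]
opening: 43.5
```

Run:
```python
from fit import *
st=ctrl.get_state(); print(st['clock'],st['eef_pos'],np.round(st['qd'],3)); go(st,[478,200,175],-105.5)
```

```text
6.0667 [497.58415364  45.83749431 206.67841976] [ 0.007  0.007  0.013 -0.     0.007  0.001]
yaw now -114.02 tilt x [-0.0163  0.0069 -0.9998] shift [  33.1 -132.9   80.1] yaw to -105.5 spin rad -0.1486 | yaw to 74.5 spin rad 2.993 |
```

>>> send_rows --pt "0.3 0 -15 9 -0.02" --pt "0.3 0 -40 24 -0.05" --pt "0.3 0 -65 39 -0.08" --pt "0.3 0 -80 48 -0.1" --pt "0.3 0 -80 48 -0.1"

```text
clock: 6.48
eef_pos: [484.8, 141.2, 206.4]
orientation: [0.113, -0.691, 0.109, 0.705]
ft_force: [-0.4, 0.6, -4.4]
opening: 44.3
```

>>> send_rows --pt "0.3 0 -10 6 -0.01" --pt "0.3 0 -30 18 -0.03" --pt "0.3 0 -47 28 -0.046" --pt "0.3 0 -53 32 -0.048" --pt "0.3 0 -53 32 -0.048"

```text
clock: 6.9
eef_pos: [470.0, 202.1, 206.4]
orientation: [0.096, -0.693, 0.092, 0.708]
ft_force: [-0.5, -0.8, -4.2]
opening: 43.6
```

```bash
cat >> h.py <<'E'
def tz(st): T=tool(st); print('clock',round(st['clock'],2),'pos',st['eef_pos'].round(2) if hasattr(st['eef_pos'],'round') else st['eef_pos'],'y_z',T[2,1].round(4),'z_z',T[2,2].round(4),'yaw',np.degrees(np.arctan2(T[1,1],T[0,1])).round(2),'F',np.round(st['ft_force'],1),'qd',np.round(st['qd'],3))
E
python3 - <<'E'
from fit import *
st=ctrl.get_state(); tz(st); go(st,[478,200,210],-105.5)
E
```

```text
clock 6.9 pos [470.04 202.1  206.35] y_z -0.0022 z_z 0.0216 yaw -105.27 F [-0.5 -0.8 -4.2] qd [-0.03  -0.006  0.001 -0.025 -0.    -0.021]
yaw now -105.27 tilt x [-0.0202  0.0078 -0.9998] shift [-3.8 -0.1 -8.1] yaw to -105.5 spin rad 0.004 | yaw to 74.5 spin rad -3.1376 |
```

>>> send_rows --pt "0.3 0 0 0 0" --pt "0.3 0 0 0 0"

```text
clock: 7.07
eef_pos: [469.9, 201.1, 205.9]
orientation: [0.096, -0.693, 0.093, 0.708]
ft_force: [0.0, -0.7, -3.1]
opening: 43.7
```

Run:
```python
from fit import *; import pickle
st=ctrl.get_state(); tz(st)
im,d=ctrl.grab_frame('wrist'); cv2.imwrite('pics/w6.png',im); pickle.dump((st,im,d),open('w6.pkl','wb'))
print(proj(cam('wrist',st),[565,233,30]))
```

```text
clock 7.07 pos [469.91 201.1  205.85] y_z -0.0011 z_z 0.0222 yaw -105.31 F [ 0.  -0.7 -3.1] qd [-0.006 -0.005 -0.002  0.004 -0.001  0.003]
[[259.13848681  93.85145374]]
```

View pics/w6.png

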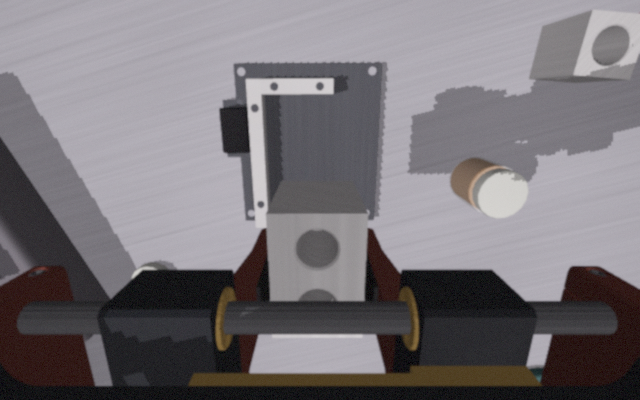

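The stage is visible, with the inner corner at about (266,94). The long fence runs along columns 247–267 and the short fence along rows 79–94. Zooming to fit the edges.

Run:
```python
from fit import *; import pickle
st,im,d=pickle.load(open('w6.pkl','rb')); 
cv2.imwrite('pics/w6z.png',cv2.resize(im[55:235,215:395],None,fx=3.3,fy=3.3,interpolation=cv2.INTER_CUBIC))
g=cv2.GaussianBlur(cv2.cvtColor(im,cv2.COLOR_BGR2GRAY),(3,3),0).astype(float)
print(g[150,238:290:1].astype(int)); print(g[72:110,300].astype(int))
```

```text
[ 36  35  36  36  35  35  34  32  31  32  42  79 136 180 199 204 205 205
 205 205 205 204 204 204 202 189 156 117  92  77  66  61  61  60  59  58
  58  58  58  58  59  60  61  68  79  86  89  91  91  90  88  87]
[ 93  92  89  83  80 103 150 188 203 205 206 206 206 206 205 206 206 206
 206 205 200 183 150 114  95  91  92  93  93  92  92  91  92  93  93  92
  92  92]
```

View pics/w6z.png

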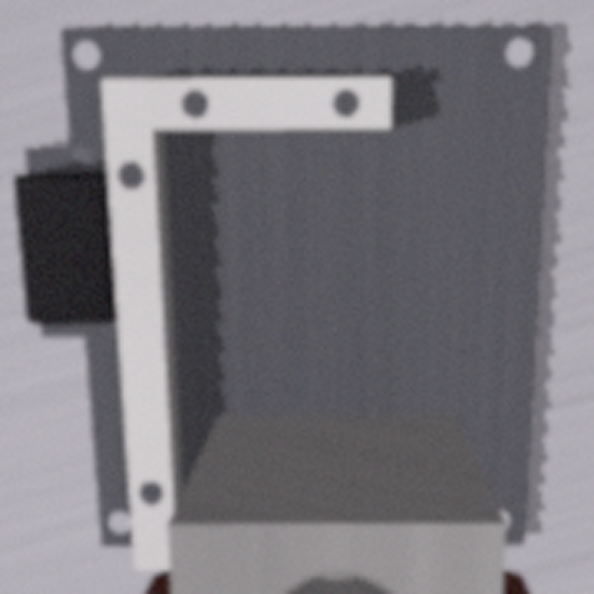

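```bash
cat > stage.py <<'E'
from fit import *
def cross(prof,thr):
    i=np.where((prof[:-1]>thr)&(prof[1:]<=thr))[0]
    if len(i)==0: return None
    i=i[0]; return i+(prof[i]-thr)/(prof[i]-prof[i+1])
def stagefit(st,im,rows,cols,c0,r0,thr=145,z=30):
    c=cam('wrist',st); g=cv2.GaussianBlur(cv2.cvtColor(im,cv2.COLOR_BGR2GRAY),(3,3),0).astype(float)
    L=[(c0+x,r) for r in rows if (x:=cross(g[r,c0:c0+60],thr)) is not None]
    S=[(k,r0+y) for k in cols if (y:=cross(g[r0:r0+60,k],thr)) is not None]
    out=[]
    for Q in (L,S):
        P=ray(c,Q,z)[:,:2]
        vx,vy,x0,y0=cv2.fitLine(P.astype(np.float32),cv2.DIST_HUBER,0,.01,.01).ravel()
        res=(P-[x0,y0])@np.array([-vy,vx]); out.append((np.array([x0,y0]),np.array([vx,vy])))
        print('n',len(P),'ang',np.degrees(np.arctan2(vy,vx)).round(2),'rms',res.std().round(2))
    (p,u),(q,v)=out; s=np.linalg.solve(np.c_[u,-v],q-p); cor=p+s[0]*u; print('corner',cor.round(2)); return cor,u,v
E
python3 - <<'E'
from stage import *; import pickle
st,im,d=pickle.load(open('w6.pkl','rb'))
cor,u,v=stagefit(st,im,range(115,185),range(280,325),256,84)
a=-np.radians(15.3); X=np.array([np.cos(a),np.sin(a)]); Y=np.array([-X[1],X[0]])
for yaw in(-15,-15.5,-16):pass
# plate holes for check: corners at z=10
c=cam('wrist',st)
P=ray(c,unz([(87,55),(520,53),(120,522)],3.3,(215,55)),10)[:,:2]; print('holes',P.round(1),[np.degrees(np.arctan2(*(e[::-1]))).round(2) for e in (P[1]-P[0],P[0]-P[2])])
E
```

```text
n 70 ang -14.94 rms 0.04
n 45 ang 75.08 rms 1.18
corner [564.06 231.29]
holes [[591.6 247.1]
 [557.1 118.9]
 [444.3 286.9]] [np.float64(-105.07), np.float64(-15.11)]
```

>>> send_rows --pt "0.3 -40 0 0 0"

```text
clock: 7.2
eef_pos: [466.1, 198.5, 239.9]
orientation: [0.094, -0.688, 0.095, 0.713]
ft_force: [-0.1, -0.0, -5.3]
opening: 43.7
```

Run:
```python
from fit import *
tz(ctrl.get_state())
```

```text
clock 7.2 pos [466.09 198.48 239.85] y_z 0.0061 z_z 0.0341 yaw -105.4 F [-0.1 -0.  -5.3] qd [-0.033 -0.55  -0.719 -0.015  1.243 -0.003]
```

>>> send_rows --pt "0.3 -10 0 0 0" --pt "0.3 -10 0 0 0" --pt "0.3 -10 0 0 0"

```text
clock: 7.45
eef_pos: [466.7, 197.8, 249.6]
orientation: [0.095, -0.689, 0.096, 0.713]
ft_force: [0.2, -0.4, -3.7]
opening: 43.5
```

Run:
```python
from fit import *
tz(ctrl.get_state())
```

```text
clock 7.45 pos [466.66 197.83 249.64] y_z 0.0059 z_z 0.0333 yaw -105.46 F [ 0.2 -0.4 -3.7] qd [ 0.006  0.018  0.027  0.002 -0.005  0.002]
```

>>> send_rows --pt "0.3 40 0 0 0"

```text
clock: 7.53
eef_pos: [470.7, 199.1, 214.5]
orientation: [0.097, -0.693, 0.094, 0.708]
ft_force: [2.4, 1.8, -3.8]
opening: 44.0
```

>>> send_rows --pt "0.3 0 0 0 0" --pt "0.3 0 0 0 0" --pt "0.3 0 0 0 0"

```text
clock: 7.78
eef_pos: [470.8, 199.0, 214.7]
orientation: [0.097, -0.693, 0.094, 0.708]
ft_force: [0.1, 0.4, -2.6]
opening: 43.8
```

Run:
```python
from fit import *
tz(ctrl.get_state())
```

```text
clock 7.78 pos [470.81 198.98 214.7 ] y_z -0.0008 z_z 0.022 yaw -105.5 F [ 0.1  0.4 -2.6] qd [ 0.002 -0.014 -0.021  0.    -0.    -0.001]
```

Run:
```python
from fit import *
go(ctrl.get_state(),[517.7,212.6,120],-105.0)
```

```text
yaw now -105.5 tilt x [-0.021   0.0067 -0.9998] shift [ 93.8 -25.6 -43.6] yaw to -105.0 spin rad -0.0088 | yaw to 75.0 spin rad 3.1328 |
```

>>> send_rows --pt "0.3 20 -8 -14 -0.009" --pt "0.3 45 -18 -30 -0.009" --pt "0.3 65 -24 -41 -0.009" --pt "0.3 70 -26 -43 -0.009" --pt "0.3 70 -26 -43 -0.009"

```text
clock: 8.2
eef_pos: [518.0, 213.1, 143.2]
orientation: [0.093, -0.693, 0.091, 0.709]
ft_force: [-0.1, -0.6, -3.2]
opening: 43.4
```

>>> send_rows --pt "0.3 0 0 0 0" --pt "0.3 0 0 0 0"

```text
clock: 8.37
eef_pos: [518.2, 213.3, 144.6]
orientation: [0.094, -0.693, 0.091, 0.709]
ft_force: [-0.0, 0.4, -3.7]
opening: 43.5
```

Run:
```python
from stage import *; import pickle
st=ctrl.get_state(); tz(st); go(st,[517.7,212.6,100],-105.0)
im,d=ctrl.grab_frame('wrist'); cv2.imwrite('pics/w7.png',im); pickle.dump((st,im,d),open('w7.pkl','wb'))
print(proj(cam('wrist',st),[564,231.3,30]))
```

```text
clock 8.37 pos [518.16 213.27 144.63] y_z -0.0009 z_z 0.0223 yaw -104.98 F [-0.   0.4 -3.7] qd [-0.    -0.009  0.006 -0.001 -0.009  0.001]
yaw now -104.98 tilt x [-0.0213  0.0067 -0.9998] shift [44.6  0.8 -0.7] yaw to -105.0 spin rad 0.0003 | yaw to 75.0 spin rad -3.1413 | 
[[281.09577748 148.35735129]]
```

View pics/w7.png

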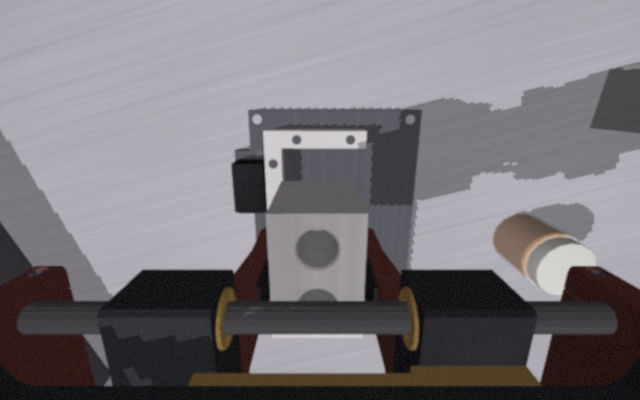

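The inner corner is at (282,149), against a predicted (281,148), so the stage fit holds. Descending gently.

>>> send_rows --pt "0.3 15 0 0 0" --pt "0.3 35 0 0 0" --pt "0.3 53 0 0 0" --pt "0.3 60 0 0 0" --pt "0.3 60 0 0 0"

```text
clock: 8.83
eef_pos: [515.7, 213.4, 84.2]
orientation: [0.093, -0.693, 0.091, 0.709]
ft_force: [0.4, -0.5, -5.4]
opening: 43.7
```

>>> send_rows --pt "0.3 8 0 0 0" --pt "0.3 16 0 0 0" --pt "0.3 20 0 0 0" --pt "0.3 20 0 0 0" --pt "0.3 20 0 0 0"

```text
clock: 9.25
eef_pos: [515.2, 213.5, 64.1]
orientation: [0.093, -0.693, 0.091, 0.709]
ft_force: [-0.1, -0.8, -3.2]
opening: 43.4
```

Run:
```python
from stage import *; import pickle
st=ctrl.get_state(); tz(st); go(st,[517.7,212.6,53],-105.0)
```

```text
clock 9.25 pos [515.16 213.48  64.14] y_z 0.0002 z_z 0.0242 yaw -104.98 F [-0.1 -0.8 -3.2] qd [-0.    -0.005 -0.007 -0.001  0.004 -0.002]
yaw now -104.98 tilt x [-0.0234  0.0061 -0.9997] shift [11.1  0.2 -3. ] yaw to -105.0 spin rad 0.0004 | yaw to 75.0 spin rad -3.1412 |
```

>>> send_rows --pt "0.3 4 0 -1.5 0" --pt "0.3 8 0 -3 0" --pt "0.3 9 0 -3 0" --pt "0.3 9 0 -3 0"

```text
clock: 9.58
eef_pos: [517.7, 212.6, 54.7]
orientation: [0.093, -0.692, 0.091, 0.71]
ft_force: [-0.7, -0.1, -3.9]
opening: 43.9
```

>>> send_rows --pt "0.3 1 0 0 0" --pt "0.3 2 0 0 0" --pt "0.3 2 0 0 0" --newtons 20

```text
clock: 9.83
eef_pos: [517.7, 212.7, 52.6]
orientation: [0.093, -0.692, 0.091, 0.71]
ft_force: [-0.0, -0.4, -3.7]
opening: 43.7
```

>>> send_rows --pt "0.3 0.7 0 0 0" --pt "0.3 0.7 0 0 0"

```text
clock: 10.0
eef_pos: [517.8, 212.7, 52.5]
orientation: [0.093, -0.692, 0.091, 0.71]
ft_force: [-1.2, -0.8, 1.1]
opening: 44.4
```

>>> send_rows --pt "0.3 0.7 0 0 0" --pt "0.3 0.7 0 0 0"

```text
clock: 10.17
eef_pos: [517.7, 212.7, 52.4]
orientation: [0.093, -0.693, 0.091, 0.709]
ft_force: [-2.6, -1.3, 5.1]
opening: 44.0
```

Touchdown on the plate. I'll release it briefly so the block stands flat, then regrip.

>>> send_rows --pt "0.58 0 0 0 0" --pt "0.58 0 0 0 0" --pt "0.58 0 0 0 0"

```text
clock: 10.42
eef_pos: [518.2, 212.8, 52.6]
orientation: [0.093, -0.693, 0.091, 0.709]
ft_force: [-0.8, 0.0, 0.1]
opening: 50.7
```

Run:
```python
from stage import *; import pickle
st=ctrl.get_state(); tz(st); print(st['opening']); go(st,[517.7,212.6,53],-105.0)
im,d=ctrl.grab_frame('wrist'); cv2.imwrite('pics/w8.png',im)
im,d=ctrl.grab_frame('scene'); cv2.imwrite('pics/s8.png',cv2.resize(im[150:300,280:480],None,fx=4,fy=4,interpolation=cv2.INTER_CUBIC)); np.save('s8.npy',im)
```

```text
clock 10.42 pos [518.17 212.84  52.61] y_z -0.0002 z_z 0.0233 yaw -104.97 F [-0.8  0.   0.1] qd [-0.003  0.003  0.003  0.002  0.001 -0.001]
50.703396705025284
yaw now -104.97 tilt x [-0.0224  0.0063 -0.9997] shift [-0.4  0.4  0.4] yaw to -105.0 spin rad 0.0004 | yaw to 75.0 spin rad -3.1412 |
```

View pics/w8.png

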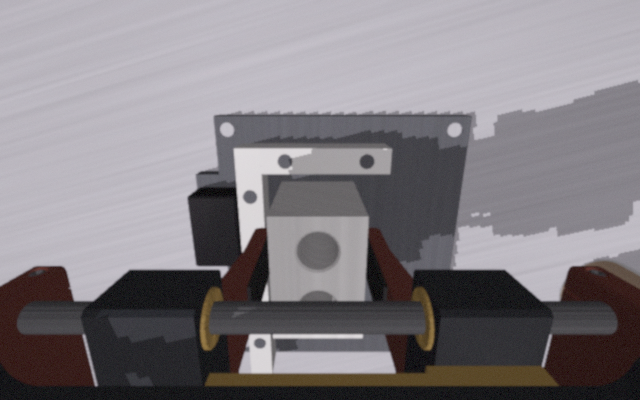

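View pics/s8.png

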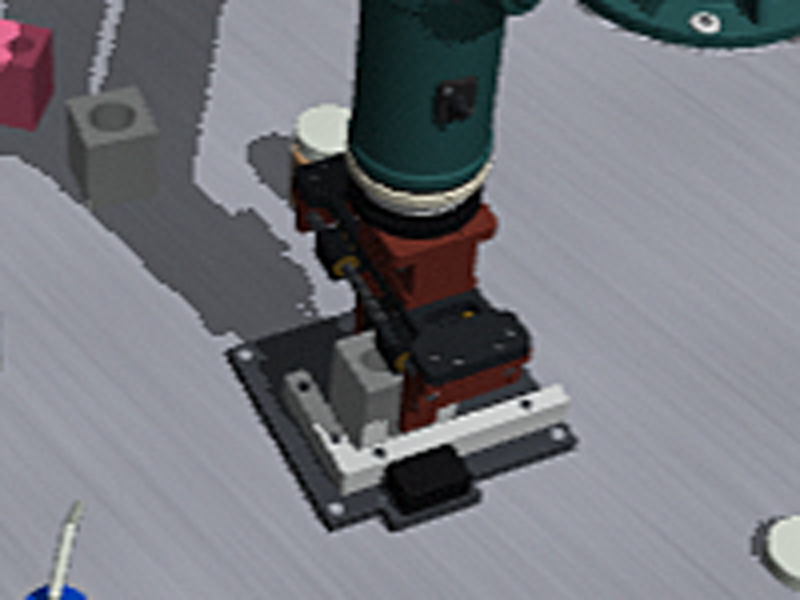

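The block stands on the plate about 8 mm clear of both fences. In the wrist view the inner corner of the fence is at (265,175), and the fingers pass above the long fence. Regripping slightly lower.

>>> send_rows --pt "0.58 1.5 0.4 0.4 0" --pt "0.58 1.5 0.4 0.4 0" --pt "0.3 1.5 0.4 0.4 0" --pt "0.3 1.5 0.4 0.4 0" --pt "0.3 1.5 0.4 0.4 0" --newtons 50

```text
clock: 10.93
eef_pos: [517.4, 212.5, 50.8]
orientation: [0.093, -0.693, 0.091, 0.709]
ft_force: [0.7, 0.6, -1.4]
opening: 43.6
```

>>> send_rows --pt "0.3 0 0 0 0" --pt "0.3 0 0 0 0" --pt "0.3 0 0 0 0"

```text
clock: 11.18
eef_pos: [517.4, 212.5, 50.8]
orientation: [0.093, -0.693, 0.091, 0.709]
ft_force: [-0.2, 0.3, -1.2]
opening: 44.0
```

Run:
```python
from stage import *; import pickle
st=ctrl.get_state(); tz(st); print(st['opening'],st['ft_torque']); go(st,[527.5,218.3,51],-105.0)
```

```text
clock 11.18 pos [517.44 212.52  50.82] y_z 0.0 z_z 0.0238 yaw -104.98 F [-0.2  0.3 -1.2] qd [ 0.     0.001 -0.    -0.    -0.001  0.   ]
43.96788706417096 [0.01005909 0.02332938 0.01925764]
yaw now -104.98 tilt x [-0.023   0.0061 -0.9997] shift [-0.4 -8.2 -8.2] yaw to -105.0 spin rad 0.0004 | yaw to 75.0 spin rad -3.1412 |
```

>>> send_rows --pt "0.3 -0.1 -2 0 0" --pt "0.3 -0.1 -4 0 0" --pt "0.3 -0.1 -6 0 0" --pt "0.3 -0.1 -7 0 0" --pt "0.3 -0.1 -7 0 0"

```text
clock: 11.6
eef_pos: [519.2, 219.7, 50.8]
orientation: [0.093, -0.693, 0.091, 0.709]
ft_force: [-0.6, 0.2, -1.9]
opening: 44.0
```

>>> send_rows --pt "0.3 0 -0.7 0 0" --pt "0.3 0 -1.3 0 0" --pt "0.3 0 -1.3 0 0"

```text
clock: 11.85
eef_pos: [519.6, 221.0, 50.8]
orientation: [0.093, -0.693, 0.091, 0.709]
ft_force: [0.3, -0.3, -1.2]
opening: 43.5
```

```bash
cat >> h.py <<'E'
def sf(st,a=-15.0):
    a=np.radians(a); X=np.array([np.cos(a),np.sin(a)]); Y=np.array([-X[1],X[0]]); c=np.array([564.06,231.29])
    f=np.array(st['ft_force']); p=np.array(st['eef_pos'])[:2]-c
    print('stage force x,y,z',(f[:2]@X).round(1),(f[:2]@Y).round(1),f[2].round(1),'tcp rel corner',(p@X).round(2),(p@Y).round(2),'torque',np.round(st['ft_torque'],2))
E
python3 - <<'E'
from stage import *; import pickle
st=ctrl.get_state(); tz(st); sf(st)
E
```

```text
clock 11.85 pos [519.55 220.99  50.8 ] y_z -0.0001 z_z 0.024 yaw -104.96 F [ 0.3 -0.3 -1.2] qd [-0.001 -0.     0.001  0.001 -0.002 -0.002]
stage force x,y,z 0.3 -0.2 -1.2 tcp rel corner -40.33 -21.47 torque [-0.07  0.03  0.02]
```

>>> send_rows --pt "0.3 0 -0.5 0 0" --pt "0.3 0 -1 0 0" --pt "0.3 0 -1 0 0"

```text
clock: 12.1
eef_pos: [519.5, 221.2, 50.8]
orientation: [0.093, -0.692, 0.091, 0.71]
ft_force: [-0.6, -5.2, 1.1]
opening: 43.9
```

>>> send_rows --pt "0.3 0 -0.5 0 0" --pt "0.3 0 -1 0 0" --pt "0.3 0 -1 0 0"

```text
clock: 12.35
eef_pos: [519.6, 221.2, 50.9]
orientation: [0.092, -0.692, 0.092, 0.71]
ft_force: [-0.8, -6.6, 1.8]
opening: 43.9
```

Run:
```python
from stage import *; import pickle
st=ctrl.get_state(); tz(st); sf(st)
```

```text
clock 12.35 pos [519.55 221.22  50.86] y_z 0.0029 z_z 0.0245 yaw -104.94 F [-0.8 -6.6  1.8] qd [-0.    -0.     0.     0.002 -0.002 -0.001]
stage force x,y,z 0.9 -6.6 1.8 tcp rel corner -40.38 -21.25 torque [-1.07  0.06 -0.14]
```

>>> send_rows --pt "0.3 -0.2 -0.3 -2 0" --pt "0.3 -0.2 -0.3 -4 0" --pt "0.3 -0.3 -0.3 -6 0" --pt "0.3 -0.3 -0.3 -7 0" --pt "0.3 -0.3 -0.3 -7 0"

```text
clock: 12.77
eef_pos: [525.6, 219.6, 50.9]
orientation: [0.092, -0.692, 0.092, 0.71]
ft_force: [-4.3, -2.7, 2.8]
opening: 43.8
```

Run:
```python
from stage import *; import pickle
st=ctrl.get_state(); tz(st); sf(st)
```

```text
clock 12.77 pos [525.58 219.56  50.89] y_z 0.0037 z_z 0.0262 yaw -104.94 F [-4.3 -2.7  2.8] qd [ 0.001  0.001  0.004 -0.002 -0.002  0.003]
stage force x,y,z -3.5 -3.7 2.8 tcp rel corner -34.13 -21.28 torque [-0.34  0.63 -0.04]
```

>>> send_rows --pt "0.3 -0.5 -0.3 -0.5 0" --pt "0.3 -0.5 -0.3 -1 0" --pt "0.3 -0.5 -0.3 -1.5 0" --pt "0.3 -0.5 -0.3 -1.5 0"

```text
clock: 13.1
eef_pos: [526.9, 219.2, 51.0]
orientation: [0.092, -0.691, 0.092, 0.711]
ft_force: [-2.4, -2.6, -3.2]
opening: 43.6
```

Run:
```python
from stage import *; import pickle
st=ctrl.get_state(); tz(st); sf(st)
im,d=ctrl.grab_frame('wrist'); cv2.imwrite('pics/w9.png',im)
```

```text
clock 13.1 pos [526.92 219.23  50.98] y_z 0.0043 z_z 0.0268 yaw -104.93 F [-2.4 -2.6 -3.2] qd [ 0.001 -0.001  0.001  0.    -0.001  0.   ]
stage force x,y,z -1.7 -3.1 -3.2 tcp rel corner -32.75 -21.26 torque [-0.48  0.44  0.  ]
```

View pics/w9.png

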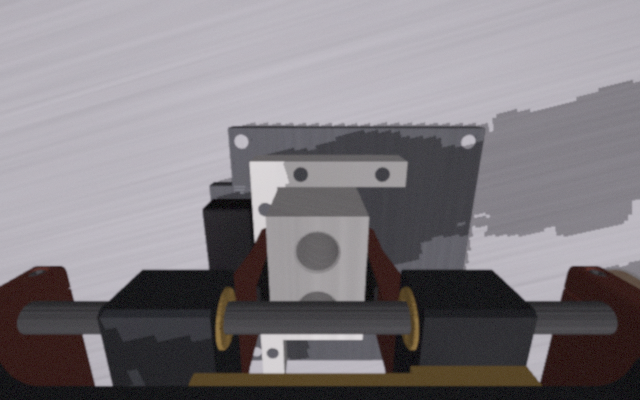

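The block's end face now reaches the short fence's inner edge at row 187. The x force is still small, so I'll creep on.

>>> send_rows --pt "0.3 -0.1 -0.3 -0.5 0" --pt "0.3 -0.1 -0.3 -1 0" --pt "0.3 -0.1 -0.3 -1.5 0" --pt "0.3 -0.1 -0.3 -1.5 0"

```text
clock: 13.48
eef_pos: [528.1, 218.9, 51.0]
orientation: [0.091, -0.691, 0.092, 0.711]
ft_force: [-3.5, -3.4, -0.1]
opening: 43.8
```

Run:
```python
from stage import *; import pickle
st=ctrl.get_state(); tz(st); sf(st)
```

```text
clock 13.48 pos [528.07 218.95  50.98] y_z 0.0048 z_z 0.0275 yaw -104.93 F [-3.5 -3.4 -0.1] qd [ 0.002 -0.001  0.001  0.001 -0.002 -0.   ]
stage force x,y,z -2.5 -4.2 -0.1 tcp rel corner -31.57 -21.24 torque [-0.56  0.63 -0.05]
```

>>> send_rows --pt "0.3 -0.2 0 -0.5 0" --pt "0.3 -0.2 0 -1 0" --pt "0.3 -0.2 0 -1.5 0" --pt "0.3 -0.2 0 -1.5 0"

```text
clock: 13.82
eef_pos: [528.8, 218.8, 51.0]
orientation: [0.092, -0.691, 0.092, 0.711]
ft_force: [-4.0, -1.4, -1.1]
opening: 43.7
```

Run:
```python
from stage import *; import pickle
st=ctrl.get_state(); tz(st); sf(st)
```

```text
clock 13.82 pos [528.81 218.75  51.04] y_z 0.0049 z_z 0.0289 yaw -104.95 F [-4.  -1.4 -1.1] qd [-0.001 -0.002  0.002  0.001 -0.002  0.001]
stage force x,y,z -3.6 -2.4 -1.1 tcp rel corner -30.8 -21.23 torque [-0.25  0.88 -0.05]
```

>>> send_rows --pt "0.3 0.2 -0.5 -1 0" --pt "0.3 0.4 -1 -2 0" --pt "0.3 0.6 -1.5 -3 0" --pt "0.3 0.6 -1.5 -3 0" --pt "0.3 0.6 -1.5 -3 0"

```text
clock: 14.23
eef_pos: [528.9, 218.8, 51.1]
orientation: [0.091, -0.689, 0.093, 0.713]
ft_force: [-12.4, -5.1, 13.6]
opening: 43.5
```

Run:
```python
from stage import *; import pickle
st=ctrl.get_state(); tz(st); sf(st)
im,d=ctrl.grab_frame('wrist'); cv2.imwrite('pics/w10.png',im)
for n,(y0,y1,x0,x1),f in (('scene',(215,275,340,430),8),('side',(140,210,255,345),8)):
    im,d=ctrl.grab_frame(n); cv2.imwrite(f'pics/{n}10.png',cv2.resize(im[y0:y1,x0:x1],None,fx=f,fy=f,interpolation=cv2.INTER_CUBIC))
```

```text
clock 14.23 pos [528.93 218.81  51.06] y_z 0.0075 z_z 0.0339 yaw -104.95 F [-12.4  -5.1  13.6] qd [ 0.001 -0.     0.003  0.001 -0.002  0.001]
stage force x,y,z -10.6 -8.2 13.6 tcp rel corner -30.7 -21.15 torque [-0.64  1.74 -0.13]
```

View pics/w10.png

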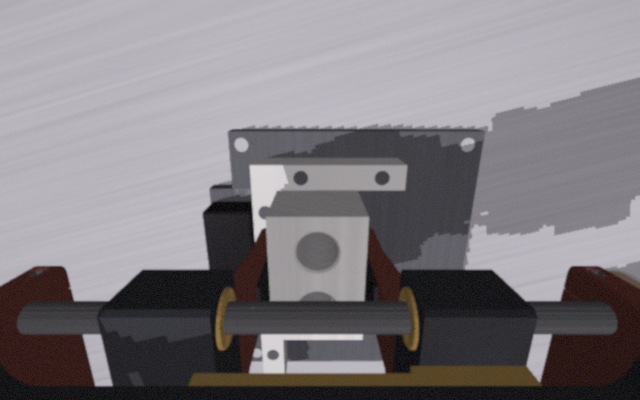

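View pics/scene10.png

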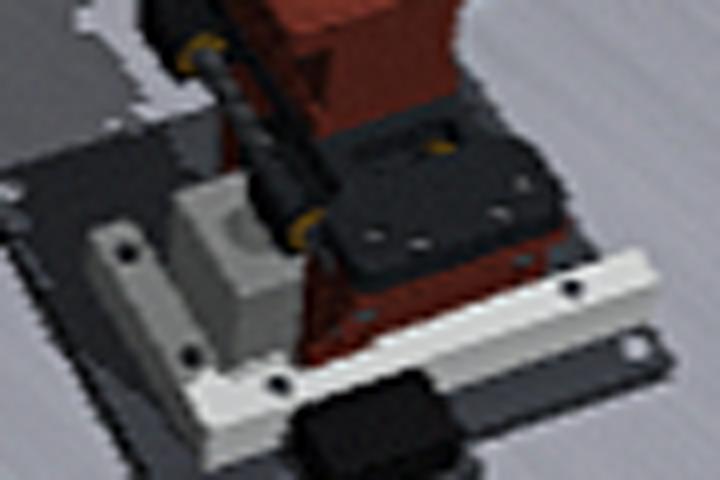

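View pics/side10.png

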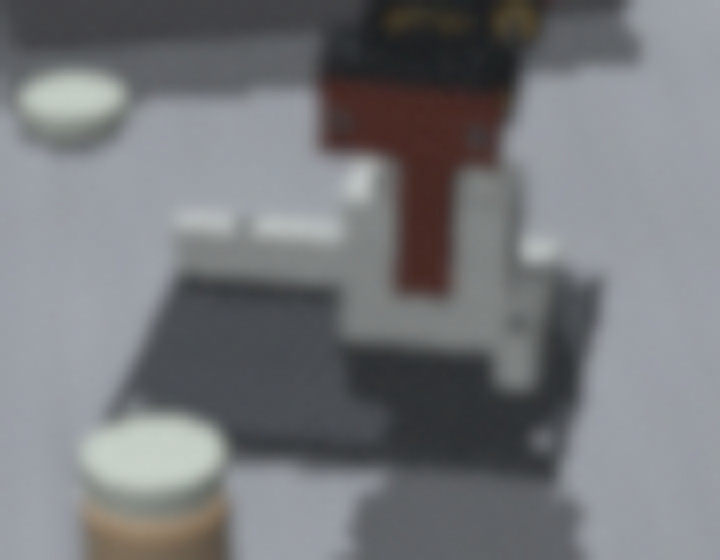

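Both contacts are confirmed: a commanded 3 mm in x produced no motion and 10.6 N, with 8 N on the long fence. The side view shows the block end meeting the short fence at (500,330). However, the tool has leaned about 0.4° toward the long fence because each call re-references the measured tilt. I'll release in place, reset the tool's tilt by going up, then regrip and push once.

>>> send_rows --pt "0.3 -0.3 0 0 0" --pt "0.7 -0.3 0 0 0" --pt "0.7 -0.3 0 0 0" --pt "0.7 -0.3 0 0 0" --pt "0.7 -0.3 0 0 0"

```text
clock: 14.8
eef_pos: [530.4, 219.3, 51.8]
orientation: [0.091, -0.69, 0.093, 0.712]
ft_force: [0.4, -0.5, -0.1]
opening: 61.2
```

Run:
```python
from stage import *; import pickle
st=ctrl.get_state(); tz(st); sf(st); print(st['opening'])
cs=cam('scene'); print('jar',ray(cs,[(362,183)],66))
im,d=ctrl.grab_frame('wrist'); cv2.imwrite('pics/w11.png',im)
```

```text
clock 14.8 pos [530.4  219.32  51.77] y_z 0.006 z_z 0.0316 yaw -104.96 F [ 0.4 -0.5 -0.1] qd [-0.001  0.003  0.009 -0.002  0.005 -0.001]
stage force x,y,z 0.5 -0.4 -0.1 tcp rel corner -29.42 -20.28 torque [ 0.05  0.02 -0.01]
61.22298022426484
jar [[422.74272069  40.14157511  66.        ]]
```

View pics/w11.png

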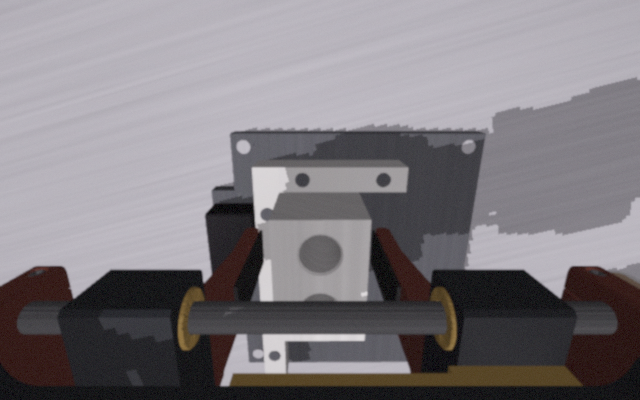

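The block stands freely in the corner with the jaws clear of it. Going up with short abrupt steps to take the tilt out.

>>> send_rows --pt "1 -35 0 0 0" --pt "1 -35 0 0 0"

```text
clock: 15.02
eef_pos: [534.5, 220.2, 90.4]
orientation: [0.092, -0.692, 0.092, 0.71]
ft_force: [1.0, 0.2, -0.2]
opening: 71.3
```

>>> send_rows --pt "1 -35 0 0 0" --pt "1 -35 0 0 0"

```text
clock: 15.18
eef_pos: [539.7, 221.2, 130.5]
orientation: [0.094, -0.695, 0.09, 0.707]
ft_force: [1.6, 1.0, -0.2]
opening: 84.9
```

Run:
```python
from stage import *; import pickle
st=ctrl.get_state(); tz(st)
```

```text
clock 15.18 pos [539.73 221.25 130.49] y_z -0.0022 z_z 0.0181 yaw -104.95 F [ 1.6  1.  -0.2] qd [-0.001  0.037  0.034  0.001 -0.097  0.001]
```

>>> send_rows --pt "1 0 0 0 0" --pt "1 0 0 0 0" --pt "1 0 0 0 0"

```text
clock: 15.43
eef_pos: [539.6, 221.2, 130.1]
orientation: [0.094, -0.695, 0.09, 0.707]
ft_force: [0.3, 0.3, 0.4]
opening: 88.0
```

Run:
```python
from stage import *; import pickle
st=ctrl.get_state(); tz(st); sf(st); print(st['opening'])
im,d=ctrl.grab_frame('wrist'); cv2.imwrite('pics/w12.png',im); pickle.dump((st,im,d),open('w12.pkl','wb'))
```

```text
clock 15.43 pos [539.6  221.21 130.08] y_z -0.0021 z_z 0.0182 yaw -104.96 F [0.3 0.3 0.4] qd [ 0.001  0.011  0.014 -0.001  0.007 -0.001]
stage force x,y,z 0.2 0.3 0.4 tcp rel corner -21.02 -16.07 torque [ 0.05 -0.02 -0.03]
87.98736987526432
```

View pics/w12.png

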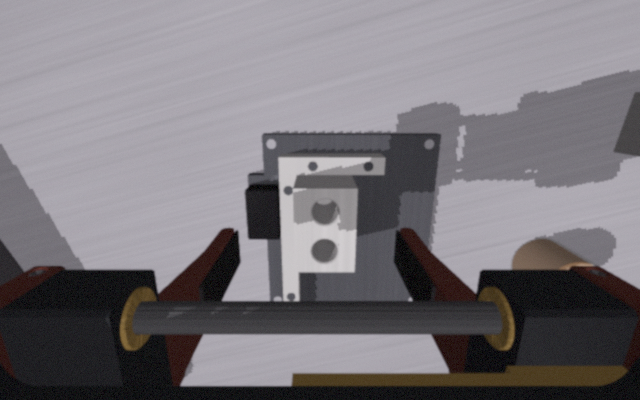

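The block stands square in the corner, with wells at (323,210) and (324,250). I'll measure its pose.

Run:
```python
from stage import *; import pickle
st,im,d=pickle.load(open('w12.pkl','rb')); c=cam('wrist',st)
cv2.imwrite('pics/w12z.png',cv2.resize(im[145:305,240:400],None,fx=3.7,fy=3.7,interpolation=cv2.INTER_CUBIC))
```

```text
(no output)
```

View pics/w12z.png

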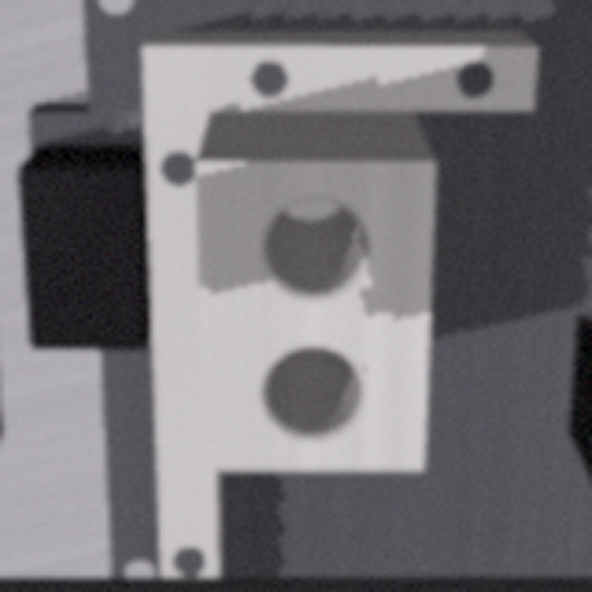

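Run:
```python
from stage import *; import pickle
st,im,d=pickle.load(open('w12.pkl','rb')); c=cam('wrist',st); o=(240,145); f=3.7
P=ray(c,unz([(196,160),(436,160),(427,470),(208,470)],f,o),70)[:,:2]; e=np.diff(np.vstack([P,P[:1]]),axis=0)
print('top',P.mean(0).round(1),np.linalg.norm(e,axis=1).round(1),np.degrees(np.arctan2(e[:,1],e[:,0])).round(1))
W=ray(c,unz([(313,246),(311,392)],f,o),70)[:,:2]; print('wells',W.mean(0).round(1),np.degrees(np.arctan2(*(W[0]-W[1])[::-1])).round(1))
q=ray(c,unz([(222,472),(205,112),(535,112)],f,o),30)[:,:2]; print('fence pts',q.round(1))
X=np.array([.9659,-.2588]);Y=np.array([.2588,.9659]); cor=np.array([q[1]@X,q[0]@Y])
print('corner stage coords x,y',cor.round(1),'block rel',(P.mean(0)@X-cor[0]).round(1),(P.mean(0)@Y-cor[1]).round(1),'wells',(W.mean(0)@X-cor[0]).round(1),(W.mean(0)@Y-cor[1]).round(1))
p=W.mean(0); go(st,[p[0],p[1],70],-105.0)
go(st,[528.9,218.8,70],-105.0)
```

```text
top [527.6 218. ] [44.  64.2 43.7 64.2] [-104.9  165.6   75.1  -14.1]
wells [528.1 218.8] -15.3
fence pts [[478.6 253.1]
 [564.3 232.5]
 [545.9 163.5]]
corner stage coords x,y [484.9 368.3] block rel -31.7 -21.2 wells -31.5 -20.3
yaw now -104.96 tilt x [-0.0171  0.0067 -0.9998] shift [60.3  5.4  9.4] yaw to -105.0 spin rad 0.0008 | yaw to 75.0 spin rad -3.1408 | 
yaw now -104.96 tilt x [-0.0171  0.0067 -0.9998] shift [60.2  5.2  8.6] yaw to -105.0 spin rad 0.0008 | yaw to 75.0 spin rad -3.1408 |
```

Run:
```python
from stage import *
go(ctrl.get_state(),[528.7,218.8,75],-105.0)
```

```text
yaw now -104.95 tilt x [-0.0182  0.0064 -0.9998] shift [54.8  5.   8.4] yaw to -105.0 spin rad 0.0009 | yaw to 75.0 spin rad -3.1407 |
```

>>> send_rows --pt "1 12 2 3 0" --pt "1 28 4 7 0" --pt "1 42 5 9 0" --pt "1 50 5 9 0" --pt "1 50 5 9 0"

```text
clock: 15.9
eef_pos: [526.2, 218.3, 77.3]
orientation: [0.093, -0.693, 0.091, 0.709]
ft_force: [-0.5, 0.3, -0.4]
opening: 87.9
```

>>> send_rows --pt "1 0 0 0 0" --pt "1 0 0 0 0"

```text
clock: 16.07
eef_pos: [526.2, 218.3, 77.2]
orientation: [0.093, -0.693, 0.091, 0.71]
ft_force: [0.0, -0.2, 0.3]
opening: 87.6
```

Run:
```python
from stage import *
st=ctrl.get_state(); tz(st); go(st,[528.7,218.8,51.8],-105.0)
```

```text
clock 16.07 pos [526.15 218.32  77.15] y_z 0.0014 z_z 0.0242 yaw -104.95 F [ 0.  -0.2  0.3] qd [-0.    -0.011 -0.006  0.    -0.002 -0.002]
yaw now -104.95 tilt x [-0.0237  0.0049 -0.9997] shift [25.3 -1.2 -2.9] yaw to -105.0 spin rad 0.0009 | yaw to 75.0 spin rad -3.1407 |
```

>>> send_rows --pt "1 13 -0.6 -1.5 0"

```text
clock: 16.15
eef_pos: [529.5, 219.2, 66.3]
orientation: [0.093, -0.694, 0.091, 0.708]
ft_force: [-0.3, -0.3, -0.2]
opening: 87.6
```

>>> send_rows --pt "1 0 0 0 0" --pt "1 0 0 0 0"

```text
clock: 16.32
eef_pos: [530.0, 219.3, 66.9]
orientation: [0.093, -0.694, 0.091, 0.708]
ft_force: [-0.2, 0.7, -0.2]
opening: 87.8
```

Run:
```python
from stage import *
st=ctrl.get_state(); tz(st); go(st,[528.7,218.8,51.8],-105.0)
```

```text
clock 16.32 pos [530.04 219.33  66.87] y_z -0.0013 z_z 0.0195 yaw -104.95 F [-0.2  0.7 -0.2] qd [-0.001 -0.01  -0.005 -0.001  0.003  0.   ]
yaw now -104.95 tilt x [-0.0185  0.0063 -0.9998] shift [15.1  0.9  0.9] yaw to -105.0 spin rad 0.0009 | yaw to 75.0 spin rad -3.1407 |
```

>>> send_rows --pt "1 13 0.9 3 0"

```text
clock: 16.4
eef_pos: [529.7, 220.1, 56.6]
orientation: [0.094, -0.696, 0.09, 0.706]
ft_force: [-0.3, 0.6, -0.5]
opening: 87.9
```

>>> send_rows --pt "1 0 0 0 0" --pt "1 0 0 0 0"

```text
clock: 16.57
eef_pos: [530.2, 220.2, 57.4]
orientation: [0.094, -0.697, 0.09, 0.706]
ft_force: [-0.2, 0.7, 0.4]
opening: 87.8
```

Run:
```python
from stage import *
st=ctrl.get_state(); tz(st); sf(st); go(st,[528.7,218.8,51.8],-105.0)
```

```text
clock 16.57 pos [530.22 220.24  57.39] y_z -0.0049 z_z 0.0134 yaw -104.95 F [-0.2  0.7  0.4] qd [-0.    -0.006 -0.011  0.    -0.001 -0.001]
stage force x,y,z -0.3 0.6 0.4 tcp rel corner -29.82 -19.43 torque [ 0.   -0.02 -0.01]
yaw now -104.95 tilt x [-0.0117  0.0082 -0.9999] shift [5.6 1.8 1. ] yaw to -105.0 spin rad 0.0009 | yaw to 75.0 spin rad -3.1407 |
```

>>> send_rows --pt "1 2 1 0.7 0" --pt "1 4 1.8 1.4 0" --pt "1 5.6 1.8 1.4 0" --pt "1 5.6 1.8 1.4 0" --pt "1 5.6 1.8 1.4 0"

```text
clock: 16.98
eef_pos: [528.3, 218.9, 51.8]
orientation: [0.094, -0.697, 0.09, 0.706]
ft_force: [-0.1, -0.3, 1.0]
opening: 88.2
```

Run:
```python
from stage import *
st=ctrl.get_state(); tz(st); sf(st); go(st,[528.5,218.8,51.5],-105.0)
```

```text
clock 16.98 pos [528.29 218.85  51.84] y_z -0.0048 z_z 0.0135 yaw -104.95 F [-0.1 -0.3  1. ] qd [-0.    -0.    -0.003  0.     0.001 -0.002]
stage force x,y,z -0.1 -0.3 1.0 tcp rel corner -31.33 -21.27 torque [0.03 0.06 0.  ]
yaw now -104.95 tilt x [-0.0118  0.0081 -0.9999] shift [ 0.3 -0.  -0.2] yaw to -105.0 spin rad 0.0009 | yaw to 75.0 spin rad -3.1407 |
```

>>> send_rows --pt "0.3 0.3 0 0 0" --pt "0.3 0.3 0 0 0" --pt "0.3 0.3 0 0 0" --pt "0.3 0.3 0 0 0" --pt "0.3 0.3 0 0 0" --newtons 50

```text
clock: 17.4
eef_pos: [528.3, 218.9, 51.5]
orientation: [0.094, -0.697, 0.09, 0.706]
ft_force: [0.4, 0.7, 0.0]
opening: 58.3
```

>>> send_rows --pt "0.3 0 0 0 0" --pt "0.3 0 0 0 0" --pt "0.3 0 0 0 0" --pt "0.3 0 0 0 0"

```text
clock: 17.73
eef_pos: [528.3, 218.7, 51.6]
orientation: [0.094, -0.697, 0.09, 0.706]
ft_force: [-0.8, -0.4, -0.6]
opening: 43.7
```

Run:
```python
from stage import *
st=ctrl.get_state(); tz(st); sf(st); print(st['opening'])
```

```text
clock 17.73 pos [528.26 218.74  51.57] y_z -0.0046 z_z 0.0135 yaw -104.95 F [-0.8 -0.4 -0.6] qd [ 0.001 -0.     0.     0.    -0.001 -0.001]
stage force x,y,z -0.7 -0.6 -0.6 tcp rel corner -31.33 -21.39 torque [-0.17  0.09 -0.  ]
43.67165097879036
```

>>> send_rows --pt "0.3 0 -0.5 -1 0" --pt "0.3 0 -1.2 -2 0" --pt "0.3 0 -1.8 -3.5 0" --pt "0.3 0.2 -2.3 -4.5 0" --pt "0.3 0.2 -2.3 -4.5 0" --newtons 58

```text
clock: 18.15
eef_pos: [528.6, 218.8, 51.7]
orientation: [0.093, -0.694, 0.091, 0.708]
ft_force: [-12.3, -4.6, 16.7]
opening: 43.8
```

Run:
```python
from stage import *
st=ctrl.get_state(); tz(st); sf(st); print(st['opening'])
```

```text
clock 18.15 pos [528.64 218.77  51.68] y_z -0.0004 z_z 0.0211 yaw -104.94 F [-12.3  -4.6  16.7] qd [ 0.    -0.001  0.003 -0.002 -0.007 -0.   ]
stage force x,y,z -10.7 -7.6 16.7 tcp rel corner -30.97 -21.26 torque [-0.49  1.73 -0.08]
43.75578937454674
```

```bash
cat > edge.py <<'E'
from stage import *
def edge(im,cols=range(285,350),r0=205,r1=225):
    g=cv2.GaussianBlur(cv2.cvtColor(im,cv2.COLOR_BGR2GRAY),(3,3),0).astype(float)
    p=g[r0:r1,list(cols)].mean(1); d=np.abs(np.diff(p)); k=d.argmax(); s=slice(max(k-3,0),k+4)
    front=(d[s]*np.arange(len(d))[s]).sum()/d[s].sum()+r0+.5
    out=[front]
    q=g[332:345,290:345].mean(1); d=np.abs(np.diff(q)); k=d.argmax(); s=slice(max(k-3,0),k+4); out.append((d[s]*np.arange(len(d))[s]).sum()/d[s].sum()+332.5)
    m=(g[225:275,285:350]<np.median(g[222:226,290:345])-25).astype(np.uint8)
    M=cv2.moments(m,True); out+=[M['m10']/max(M['m00'],1)+285,M['m01']/max(M['m00'],1)+225]
    return np.round(out,2)
E
python3 - <<'E'
from edge import *
for n in ('w4','w5','w6','w7','w8','w9','w10'): print(n,edge(cv2.imread(f'pics/{n}.png')))
im,d=ctrl.grab_frame('wrist'); cv2.imwrite('pics/w13.png',im); print(edge(im))
E
```

```text
w4 [213.08 333.82 317.47 248.21]
w5 [213.03 333.85 317.43 248.23]
w6 [213.04 333.83 317.06 248.53]
w7 [213.05 333.84 317.06 248.52]
w8 [216.03 333.97 317.65 250.77]
w9 [216.02 333.75 317.25 251.24]
w10 [216.32 333.75 317.28 251.34]
[214.55 333.9  317.13 249.65]
```

View pics/w13.png

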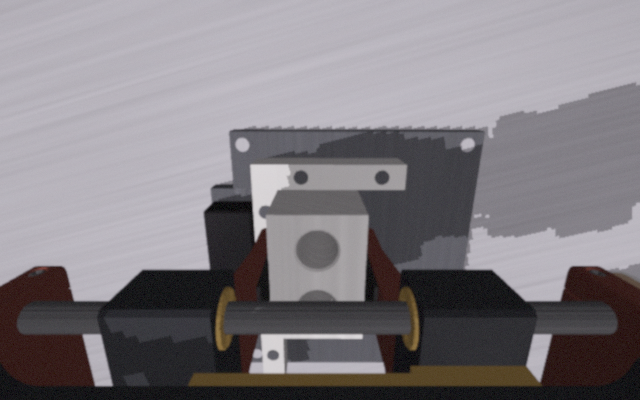

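```bash
cat > pos.py <<'E'
from stage import *
def pose(p,yz,zz,yaw):
    a=np.radians(yaw); h=lambda v:v/np.linalg.norm(v)
    y=np.array([np.cos(a),np.sin(a),yz]); y=h(y); z0=np.array([np.cos(a-np.pi/2),np.sin(a-np.pi/2),zz]); x=h(np.cross(y,z0)); z=np.cross(x,y)
    q=Ro.from_matrix(np.c_[x,y,z]).as_quat(); return dict(eef_pos=np.array(p),orientation=[q[3],*q[:3]])
def row(im,c0,c1,r0,r1,sgn=0):
    g=cv2.GaussianBlur(cv2.cvtColor(im,cv2.COLOR_BGR2GRAY),(3,3),0).astype(float)
    p=g[r0:r1,c0:c1].mean(1); d=np.diff(p)*(sgn or 1); d=np.abs(d) if not sgn else np.clip(d,0,None); k=d.argmax(); s=slice(max(k-2,0),k+3)
    return (d[s]*np.arange(len(d))[s]).sum()/d[s].sum()+r0+.5
E
python3 - <<'E'
from pos import *; import pickle
X=np.array([np.cos(np.radians(-15)),np.sin(np.radians(-15))])
def ap(st,im,c0,c1,f,r):
    c=cam('wrist',st); u=(c0+c1-1)/2
    a=row(im,c0,c1,*f,1); b=row(im,c0,c1,*r,-1)
    P=ray(c,[(u,a),(u,b)],70)[:,:2]@X; print('rows',round(a,2),round(b,2),'front',P[0].round(2),'rear',P[1].round(2),'len',(P[0]-P[1]).round(2))
R=cv2.imread
st,im,d=pickle.load(open('w12.pkl','rb')); ap(st,im,300,312,(180,196),(262,282))
s8=pose([518.17,212.84,52.61],-.0002,.0233,-104.97); ap(s8,R('pics/w8.png'),290,345,(208,224),(334,346))
s9=pose([526.92,219.23,50.98],.0043,.0268,-104.93); ap(s9,R('pics/w9.png'),290,345,(208,224),(334,346))
s10=pose([528.93,218.81,51.06],.0075,.0339,-104.95); ap(s10,R('pics/w10.png'),290,345,(208,224),(334,346))
s11=pose([530.40,219.32,51.77],.006,.0316,-104.96); ap(s11,R('pics/w11.png'),290,345,(210,228),(334,346))
s13=pose([528.64,218.77,51.68],-.0004,.0211,-104.94); ap(s13,R('pics/w13.png'),290,345,(206,224),(334,346))
E
```

```text
rows 187.57 272.21 front 485.55 rear 420.64 len 64.91
rows 216.09 338.2 front 475.93 rear 411.42 len 64.51
rows 216.09 339.68 front 483.46 rear 418.76 len 64.7
rows 216.34 339.68 front 485.59 rear 420.65 len 64.94
rows 219.47 340.77 front 485.08 rear 420.65 len 64.43
rows 214.55 338.48 front 485.5 rear 420.69 len 64.81
```

By its apparent length the block leans about 0.35° with the tool under the push (64.8 against 64.45 mm when free). A lighter grip should let it pivot flat in the pads while I keep pushing.

>>> send_rows --pt "0.3 0.2 -1.2 -2 0" --pt "0.3 0.4 -1.4 -3 0" --pt "0.3 0.5 -1.6 -3.5 0" --pt "0.3 0.5 -1.6 -3.5 0" --pt "0.3 0.5 -1.6 -3.5 0" --newtons 20

```text
clock: 18.62
eef_pos: [528.8, 218.7, 51.6]
orientation: [0.092, -0.692, 0.092, 0.71]
ft_force: [-9.3, -2.6, 14.5]
opening: 44.1
```

```bash
cat >> pos.py <<'E'
Xs=np.array([np.cos(np.radians(-15)),np.sin(np.radians(-15))])
def ap(st,im,c0=290,c1=345,f=(206,226),r=(334,346)):
    c=cam('wrist',st); u=(c0+c1-1)/2
    a=row(im,c0,c1,*f,1); b=row(im,c0,c1,*r,-1)
    P=ray(c,[(u,a),(u,b)],70)[:,:2]@Xs; print('rows',round(a,2),round(b,2),'front',P[0].round(2),'rear',P[1].round(2),'len',(P[0]-P[1]).round(2))
E
cat > chk.py <<'E'
from pos import *; import sys
st=ctrl.get_state(); tz(st); sf(st); print(st['opening'])
im,d=ctrl.grab_frame('wrist'); cv2.imwrite(sys.argv[1],im); ap(st,im)
E
python3 chk.py pics/w14.png
```

```text
clock 18.62 pos [528.85 218.73  51.6 ] y_z 0.0025 z_z 0.0267 yaw -104.94 F [-9.3 -2.6 14.5] qd [-0.    -0.001  0.001 -0.001  0.     0.   ]
stage force x,y,z -8.3 -5.0 14.5 tcp rel corner -30.76 -21.24 torque [-0.34  1.45 -0.06]
44.07844370563735
rows 215.1 338.85 front 485.66 rear 420.69 len 64.97
```

>>> send_rows --pt "0.3 0.5 -0.8 -1 0" --pt "0.3 0.5 -0.8 -1 0" --pt "0.3 0.5 -0.8 -1 0" --pt "0.3 0.5 -0.8 -1 0" --newtons 5

```text
clock: 19.0
eef_pos: [528.7, 218.7, 51.2]
orientation: [0.092, -0.691, 0.092, 0.711]
ft_force: [-4.5, -3.8, 8.7]
opening: 44.2
```

```bash
python3 chk.py pics/w15.png
```

```text
clock 19.0 pos [528.73 218.73  51.24] y_z 0.004 z_z 0.0288 yaw -104.93 F [-4.5 -3.8  8.7] qd [ 0.001  0.     0.    -0.003  0.    -0.001]
stage force x,y,z -3.4 -4.8 8.7 tcp rel corner -30.88 -21.28 torque [-0.4   0.79 -0.03]
44.21041481803776
rows 216.33 339.2 front 485.19 rear 420.67 len 64.52
```

At the light grip the block is flat again (64.52 mm, front edge 485.2, matching the free block). Now the final firm grip with a moderate push.

>>> send_rows --pt "0.3 0.2 -0.8 -1 0" --pt "0.3 0.3 -1.2 -1.8 0" --pt "0.3 0.3 -1.5 -2.5 0" --pt "0.3 0.3 -1.5 -2.5 0" --pt "0.3 0.3 -1.5 -2.5 0" --newtons 50

```text
clock: 19.47
eef_pos: [528.9, 218.8, 51.3]
orientation: [0.091, -0.689, 0.093, 0.713]
ft_force: [-9.3, -3.8, 14.1]
opening: 44.1
```

```bash
python3 chk.py pics/w16.png
```

```text
clock 19.47 pos [528.87 218.75  51.32] y_z 0.0066 z_z 0.0331 yaw -104.93 F [-9.3 -3.8 14.1] qd [ 0.001 -0.     0.001 -0.001 -0.002  0.001]
stage force x,y,z -8.0 -6.0 14.1 tcp rel corner -30.75 -21.22 torque [-0.44  1.28 -0.07]
44.12723552105564
rows 216.56 339.2 front 485.31 rear 420.66 len 64.64
```

Forces are now 8 N on the short fence and 6 N on the long fence, with a lean of only about 0.15–0.2°. A last look from outside before I hand in.

Run:
```python
from stage import *
im,d=ctrl.grab_frame('scene'); cv2.imwrite('pics/scene17.png',im)
im,d=ctrl.grab_frame('side'); cv2.imwrite('pics/side17.png',cv2.resize(im[140:210,255:345],None,fx=8,fy=8,interpolation=cv2.INTER_CUBIC))
st=ctrl.get_state(); tz(st); sf(st)
```

```text
clock 19.62 pos [528.88 218.76  51.33] y_z 0.0066 z_z 0.033 yaw -104.93 F [-8.2 -3.4 14.1] qd [-0.001 -0.001  0.001 -0.002 -0.     0.001]
stage force x,y,z -7.1 -5.4 14.1 tcp rel corner -30.74 -21.21 torque [-0.47  1.24 -0.04]
```

View pics/scene17.png

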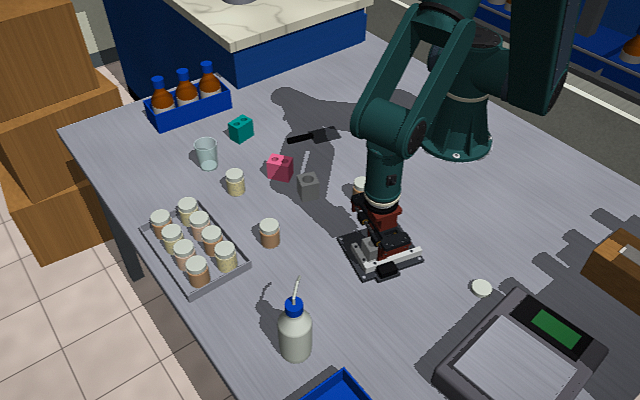

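View pics/side17.png

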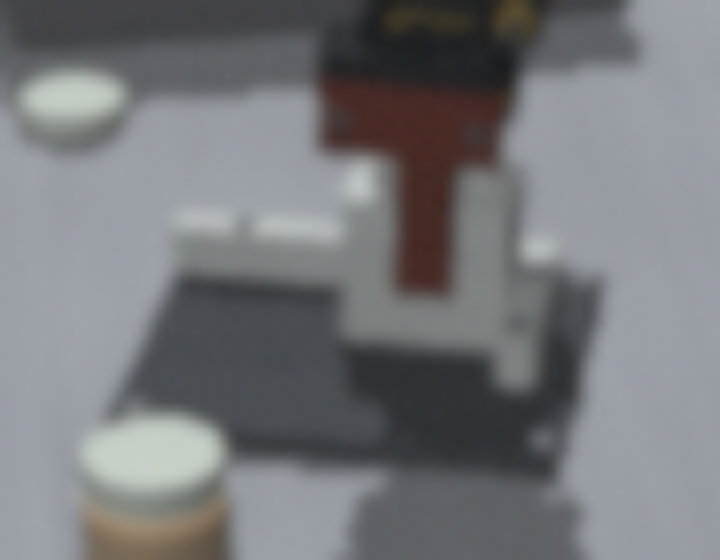

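The scene view shows the block in the stage corner at (375,245). The one-well block (308,186), both coloured blocks, the jars, beaker, spatula and lid are all where they were. In the side view the block stands on the plate, its end against the short fence at (500,330). Forces are steady, so I'm handing in.

Run:
```python
from h import *
print(ctrl.close_job()); st=ctrl.get_state(); tz(st); sf(st); print(st['opening'])
```

```text
the job is handed in; nothing more can be done
None
the job is handed in; nothing more can be done
```

The two-well block is in the stage corner, held at a 50 N grip setting and pushed against both fences. I handed the job in at about 19.6 s of the 48 s allowed.

**How it went:** I set the block down on the plate and regripped it near the corner, then slid it against the long fence and then the short fence. The first push tilted the tool. I let go once in the corner, reset the tool and regripped. A light grip then let the block settle flat, and I finished with a firm grip and one moderate push.

**Last checks before handing in:**
- **Push:** about 7 N on the short fence, 5.5 N on the long fence and 14 N downward, all steady. Pushing further in x no longer moved the block.
- **Grip:** the fingers stood 44.1 mm apart, which matches the block's 44 mm width.
- **Position:** a wrist picture taken with the block released in the corner put it 31.6 mm and about 21 mm from the two fence faces, against the nominal 32 and 22 mm.
- **Other objects:** in the final picture the one-well block, jars, beaker, spatula and lid looked unmoved.

**Not perfect:**
- **Block tilt:** under the final push the block leans about 0.15–0.2° toward the short fence, judging from its apparent length in the wrist picture.
- **Tool tilt:** the tool leans about 0.4° toward the long fence, and the block may share some of that, a few tenths of a millimetre at most.
- **Camera offset:** the scene and side cameras disagreed by about 5 mm in y at the pick, so I relied on the wrist camera there and on contact forces at the fences.
- **After hand-in:** the state could no longer be read, so I have no check of the final second.

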